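Tongue scraper from behind the hand mirror

TASK

The tongue scraper hangs at the back of a hook, behind the hand mirror. Move the mirror over to the empty spare hook and leave it hanging there; then take the scraper off its hook and stand it, scraping end down, in the wide frosted glass canister, leaving the canister upright where it is.

Things in the scene. Friction and masses are not known exactly. Their poses are not given: they have to be found in the camera images.
- mirror_eye (a point): Wooden hand mirror, 110 g, hanging in front, nearer the arm's tip. Point: centre of its square hanging eye, 44 mm wide (y, flat sides) and high (z, up), 10 mm thick, bars 8 mm, opening 28 x 28 mm; the arm passes through along x. Hanging, it is 10 mm below the arm's axis. Below: handle 16 mm wide, round disc 80 mm across; lower end 125 mm below the point.
- scraper_eye (a point): Steel tongue scraper, 60 g, on the same arm about 45 mm behind the mirror. Point: centre of its square hanging eye, 44 mm wide (y, flat sides) and high (z, up), 10 mm thick, bars 8 mm, opening 28 x 28 mm; the arm passes through along x. Hanging, it is 10 mm below the arm's axis. Below: shank 12 mm wide, open bow 32 mm wide; lower end 125 mm below the point.
- scraper_tip (a point): The lower (scraping) end of the tongue scraper, on its midline, 125 mm below scraper_eye along its z.
- full_stand: Fixed steel hook stand: round foot 110 mm wide, post 12 mm thick, one hook arm (round bar 8 mm thick, axis 235 mm above the counter, nothing higher but its tip). Origin: on the counter under the post. The arm runs along own -x, level to 115 mm, then rises 6 mm to the tip at 130 mm (rounded end at 134 mm). Crowded: mirror and scraper hang on it.
- spare_stand: Fixed steel hook stand: round foot 110 mm wide, post 12 mm thick, one hook arm (round bar 8 mm thick, axis 235 mm above the counter, nothing higher but its tip). Origin: on the counter under the post. The arm runs along own -x, level to 115 mm, then rises 6 mm to the tip at 130 mm (rounded end at 134 mm). The spare hook, alike but empty at the start.
- canister: Loose frosted glass canister, round, straight-walled, open-topped, wider than the clay tumbler (the trinket box is closed): 90 mm across outside, 80 mm inside, 85 mm high, floor 8 mm thick, 0.5 kg. Origin: centre of its underside; z up.
Things that resemble listed ones, but are neither listed nor needed, are in the scene too. There is more than one size of the part that bears scraper_eye; the job needs the smallest.

How it is judged:
By the outcome, as a careful person would: the job done as asked, in the order asked, and still so for the second after the job is handed in, with the robot touching nothing.
It also fails if it takes over 64 s, if anything falls off the work surface, if the arm or the gripper's body presses on something with over 40 N, if the wrist force passes 120 N, or if a joint passes its speed limit or range.

ROBOT

A 6-joint arm with a two-finger parallel gripper is mounted at the origin on the work surface. World frame = base frame: x ahead of the robot, y to its left, z up, the work surface at z = 0. Lengths are in m, angles in rad, forces in N, time in s.
With the tool pointing down it reaches from about 0.275 to 0.85 m from the base axis. Payload 5.2 kg.
Tool frame: the origin (TCP) lies at the very end of the fingers, on their centre line; the grasp point (between the pads) lies 19 mm behind it (r.pinch_z is the distance from the TCP to the grasp point, in m); z points along the fingers, y is the direction in which the jaws open and shut (so a half turn about z gives the same grasp; the last joint's range is limited). The gripper opens to 85 mm and grips with 20 to 120 N. Pads are 22 mm wide; open, the fingers measure 114 mm over their backs; the gripper's body (76 mm by 85 mm) begins 54 mm behind the grasp point. The pads swing forward as they close: fully open they stand 13 mm farther back than shut.
Start: joints at [0.927, 0.259, 1.535, -0, 1.348, -0.203], TCP at [0.235, 0.497, 0.231] pointing down, gripper open.
Joint ranges: [-3.14, 3.14], [-0.91, 2.08], [0.19, 2.58], [-1.22, 4.36], [0.22, 2.71], [-3.12, 3.12]. Speed limits (rad/s): [2.57, 2.57, 3.14, 3.14, 3.14, 3.14].

INTERFACE

Orientations are given as a 3x3 rotation matrix whose columns are the frame's x, y, z axes.
In Python, from bench import r gives the robot as it stands.
- The arm moves only by the tool arm_command, never from a script. Its argument "rows" is a list of rows, each a list of 7 numbers: the closure in counts, from 0 (fully open) to 255 (shut), then the shift along the tool's x, y, z in m, then the turn, a rotation vector about the tool's x, y, z in rad. In form: [[fingers, x, y, z, wx, wy, wz], ...]. A call has 1 to 20 rows; each row is the pose to reach, as a shift and turn from the pose commanded when the call began, along the tool's axes at that moment; what a row does not reach only later rows make up. A row lasts 1/12 s, in which the tool goes at most 41.7 mm and 7.16 degrees, less where a joint would pass 70% of its speed; a pose out of reach is approached as far as the arm can. A call with a gripper value outside its range is refused whole. The fingers move at their own pace and stop on an object; "newtons" is the grip in N (left out, the last holds). Time passes only in rows, so rows that repeat a pose let the fingers close. It gives the time, the measured TCP pose, the force and the opening at its end, in the units of the state.
- r.get_obs(): the state, without advancing time (a new reading comes with each control period).
- r.camera(name): name is "scene" or "top"; returns the picture (400x640x3 uint8, blue, green, red); there is no depth.
- r.camera_model(name): a dict with "mtx" (3x3 intrinsics, pixels), "rvec" (rotation vector, rad) and "tvec" (3), from world to camera coordinates, as OpenCV has them. Camera axes: x right, y down, z forward; pixel columns grow to the right and rows downward; lengths in m; the calibration is good to about 2 mm. A picture is of the moment at which its call begins. camera_model takes no time and is no camera call.
- r.close_job(): hands the job in, once; it reports no verdict.
The state is a dict: "time": time; "qpos": joint angles; "joint_velocities": joint speeds; "effort": joint torques, N m; "eef_pos": TCP position; "ee_rot": TCP orientation; "force": force on the tool from outside, world axes, zero at the start; "wrist_torque": the same for the moment, N m; "grip_width": opening from 0.0 (shut) to 1.0 (fully open).
Only numpy, scipy, OpenCV 4.12 (cv2) and the standard library are available. Lean on these libraries where they do the work, as an engineer would, in place of code of your own. Each camera call takes 0.05 s, during which the arm holds its last target.

## Working session

There is one attempt and no reset: what is moved stays moved. The work goes in short steps, Python scripts to look and compute and a tool call to move; the robot and the scene stay as the last step left them, time stands still between calls to the robot, and variables do not carry over. Pictures are saved under pics/ and viewed, and the job is handed in when it is done.

Besides the shell and the picture viewer there is one more tool, called after "Call:" by a JSON object that holds its "name" and its "arguments", one argument or row to a line. arm_command: Moves the arm, as the interface text tells. Its arguments: {"type":"object","properties":{"rows":{"type":"array"},"newtons":{"type":"number"}},"required":["rows"]}

```bash
mkdir -p pics; ls; python3 - <<'E'
from bench import r
import cv2,numpy as np
for n in("scene","top"):
    im=r.camera(n);cv2.imwrite(f"pics/{n}0.png",im)
    m=r.camera_model(n);R=cv2.Rodrigues(np.array(m["rvec"]))[0];print(n,m["mtx"],(-R.T@np.array(m["tvec"]).ravel()).round(3),R.round(3))
o=r.get_obs();print(o)
E
```

```text
pics
scene [[461.99931173   0.         328.07583471]
 [  0.         461.99931173 202.914488  ]
 [  0.           0.           1.        ]] [0.997 0.837 0.837] [[-0.873  0.488  0.012]
 [ 0.29   0.538 -0.792]
 [-0.393 -0.688 -0.611]]
top [[510.19406178   0.         309.41994094]
 [  0.         510.19406178 196.00959354]
 [  0.           0.           1.        ]] [0.442 0.039 1.489] [[-0.018 -1.     0.012]
 [-0.997  0.017 -0.076]
 [ 0.075 -0.014 -0.997]]
{'time': 0.1, 'qpos': array([ 9.27207304e-01,  2.59262986e-01,  1.53602118e+00, -1.10439280e-05,
        1.34799735e+00, -2.02799366e-01]), 'joint_velocities': array([ 0.00058507, -0.00258736, -0.00374624, -0.00029838,  0.00031266,
       -0.00110721]), 'effort': array([ 1.67148017e-03, -4.46969998e+01, -2.91247612e+01, -3.21733432e-04,
        6.34194090e-03,  4.77096967e-05]), 'eef_pos': array([0.23433723, 0.49703109, 0.23054259]), 'ee_rot': array([[-9.04415915e-01,  4.26650728e-01, -1.00481972e-03],
       [ 4.26651784e-01,  9.04414956e-01, -1.35746376e-03],
       [ 3.29611083e-04, -1.65641995e-03, -9.99998574e-01]]), 'force': array([ 0.22523774,  0.65736822, -0.0717576 ]), 'wrist_torque': array([-0.0157707 , -0.00139255,  0.06289717]), 'grip_width': 0.9986406644480617}
```

View pics/scene0.png

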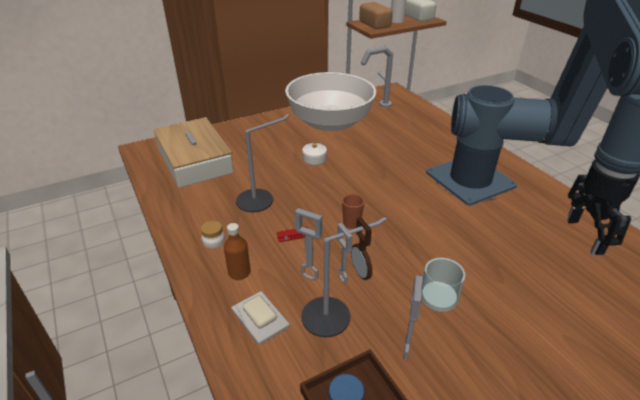

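View pics/top0.png

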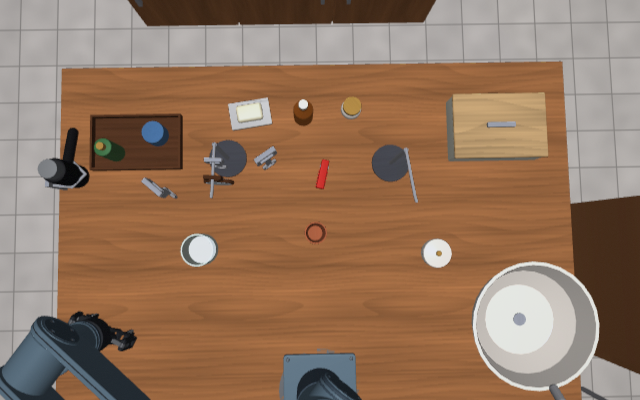

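```bash
python3 - <<'E'
import cv2,numpy as np
s=cv2.imread("pics/scene0.png");t=cv2.imread("pics/top0.png")
a=cv2.resize(s[180:370,270:480],None,fx=3.8,fy=3.1,interpolation=cv2.INTER_CUBIC)
cv2.imwrite("pics/s_a.png",cv2.resize(s[185:375,280:480],(600*200//190-31,570),interpolation=cv2.INTER_CUBIC))
b=t[125:275,130:290];cv2.imwrite("pics/t_a.png",cv2.resize(b,(640,600),interpolation=cv2.INTER_CUBIC))
E
```

```text
(no output)
```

View pics/s_a.png

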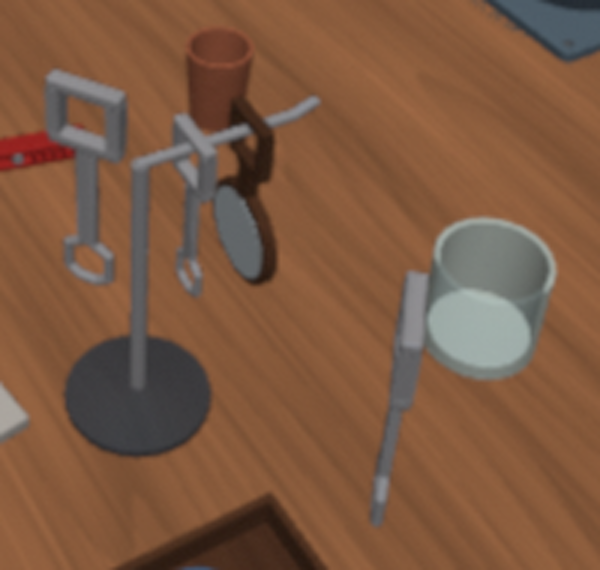

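View pics/t_a.png

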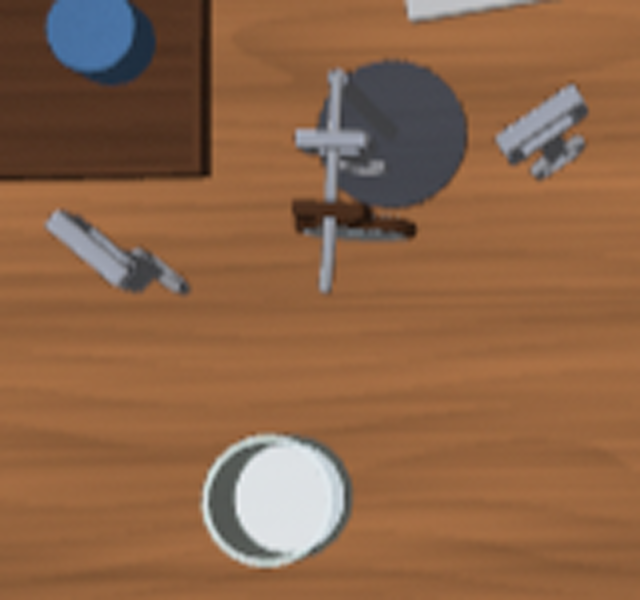

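```bash
cat > h.py <<'E'
import cv2,numpy as np
from bench import r
def cam(n):
    m=r.camera_model(n);R=cv2.Rodrigues(np.array(m["rvec"],float))[0];t=np.array(m["tvec"],float).ravel()
    return np.array(m["mtx"]),R,t
def onz(n,uv,z):
    K,R,t=cam(n);c=-R.T@t;d=R.T@np.linalg.inv(K)@np.array([uv[0],uv[1],1.]);return c+d*(z-c[2])/d[2]
def proj(n,p):
    K,R,t=cam(n);q=K@(R@np.asarray(p,float)+t);return q[:2]/q[2]
def tri(us,ut):
    A=[]
    Ps=[]
    for n in("scene","top"):
        K,R,t=cam(n);Ps.append(K@np.c_[R,t])
    X=cv2.triangulatePoints(Ps[0],Ps[1],np.array(us,float).reshape(2,1),np.array(ut,float).reshape(2,1));return (X[:3]/X[3]).ravel()
def tocmd(p,o=None):
    o=o or r.get_obs();return o["ee_rot"].T@(np.asarray(p)-o["eef_pos"])
E
python3 - <<'E'
from h import *
t=cv2.imread("pics/top0.png");s=cv2.imread("pics/scene0.png")
cv2.imwrite("pics/t_b.png",cv2.resize(t[125:225,360:440],(480,600),interpolation=cv2.INTER_CUBIC))
cv2.imwrite("pics/s_b.png",cv2.resize(s[100:220,220:310],(450,600),interpolation=cv2.INTER_CUBIC))
# feet
for n,im,boxs in(("top",t,((195,130,260,185),(365,140,412,185))),("scene",s,((295,295,355,340),(230,185,280,215)))):
  for x0,y0,x1,y1 in boxs:
    c=im[y0:y1,x0:x1].astype(int);m=((c.max(2)<95)&(c.max(2)-c.min(2)<25)).astype(np.uint8)
    cs=max(cv2.findContours(m,0,2)[0],key=cv2.contourArea);h=cv2.convexHull(cs)
    e=cv2.fitEllipse(h);print(n,e[0][0]+x0,e[0][1]+y0,e[1],onz(n,(e[0][0]+x0,e[0][1]+y0),.006).round(4))
print("full post/tip",onz("top",(214.25,143),.239).round(4),onz("top",(211.25,197.5),.243).round(4))
print("eyes",onz("top",(213.2,178),.247).round(4),onz("top",(213.2,159.8),.247).round(4))
# canister rim
print(onz("top",(199,250),.085))
E
```

```text
top 227.8822479248047 158.99126815795898 (35.01129913330078, 38.999298095703125) [0.6664 0.255  0.006 ]
top 389.72773361206055 162.78847122192383 (36.02780532836914, 36.6776237487793) [ 0.6475 -0.2191  0.006 ]
scene 325.3657569885254 316.2168426513672 (40.954368591308594, 47.56794738769531) [0.6703 0.2602 0.006 ]
scene 254.06931686401367 198.8666114807129 (26.433998107910156, 35.69467544555664) [ 0.6467 -0.2204  0.006 ]
full post/tip [0.6715 0.2544 0.239 ] [0.5363 0.2616 0.243 ]
eyes [0.5837 0.256  0.247 ] [0.6285 0.2558 0.247 ]
[0.40508202 0.32376414 0.085     ]
```

View pics/t_b.png

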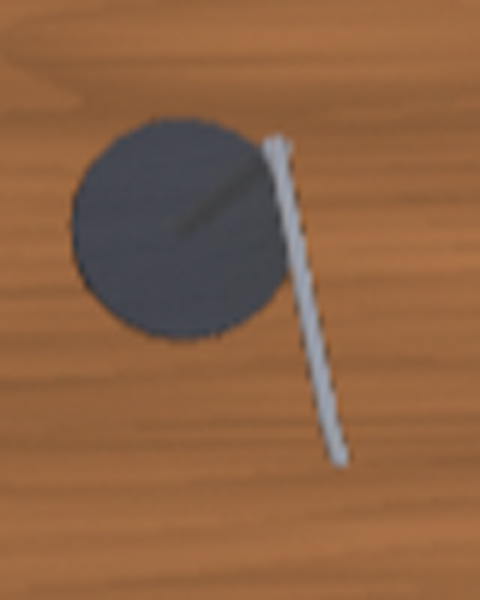

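View pics/s_b.png

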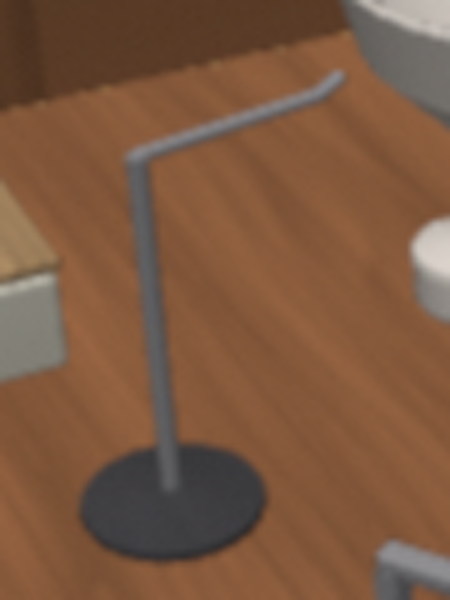

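```bash
python3 - <<'E'
from h import *
t=cv2.imread("pics/top0.png");s=cv2.imread("pics/scene0.png")
print("tri spare post",tri((247.6,131),(406.2,148.8)),"tip",tri((287.6,115.4),(416.8,202.2)))
print("tri full post",tri((280+140/3,185+165/3),(214.25,143)),"tip",tri((280+318/3,185+100/3),(211.25,197.5)))
c=t.astype(int)
g=((c.max(2)-c.min(2)<60)&(c[:,:,0]>95)).astype(np.uint8)
for nm,rows,x0,x1 in(("spare",range(158,196,3),395,425),("full",list(range(145,156,2))+list(range(164,174,2))+list(range(186,196,2)),205,222)):
    pts=[]
    for y in rows:
        w=np.clip(c[y,x0:x1,0]-75,0,None)*(g[y,x0:x1]>0)
        if w.sum()==0: continue
        x=(w*np.arange(x0,x1)).sum()/w.sum();pts.append(onz("top",(x,y),.237)[:2])
    pts=np.array(pts);print(nm,pts.round(4).tolist());l=cv2.fitLine(pts.astype(np.float32),cv2.DIST_HUBER,0,.001,.001).ravel();print(l, np.degrees(np.arctan2(l[1],l[0])))
E
```

```text
tri spare post [ 0.64768776 -0.22032985  0.23426652] tip [ 0.51610723 -0.24243731  0.23841272]
tri full post [0.67070441 0.25663522 0.23304981] tip [0.53527903 0.26326773 0.23900062]
spare [[0.6266, -0.2226], [0.6191, -0.2245], [0.6116, -0.2256], [0.6041, -0.2266], [0.5966, -0.2285], [0.5891, -0.2287], [0.5816, -0.2305], [0.5741, -0.2308], [0.5666, -0.2327], [0.5591, -0.2337], [0.5517, -0.2348], [0.5442, -0.2368], [0.5368, -0.2369]]
[ 0.9882626   0.15276465  0.57488936 -0.23129897] 8.787176
full [[0.6669, 0.2558], [0.6619, 0.2571], [0.6569, 0.2574], [0.6519, 0.2577], [0.6469, 0.2578], [0.642, 0.2581], [0.6196, 0.2586], [0.6145, 0.256], [0.6095, 0.2525], [0.6047, 0.2602], [0.5997, 0.2604], [0.5651, 0.2615], [0.5602, 0.2625], [0.5552, 0.2628], [0.5503, 0.2634], [0.5454, 0.2636]]
[ 0.9983694  -0.05708332  0.5956243   0.26050764] -3.2724123
```

```bash
cat >> h.py <<'E'
from scipy.spatial.transform import Rotation as Ro
def plan(p,yaw_deg,o=None,tilt=None):
    "tool down, tool y along angle 90+yaw"
    o=o or r.get_obs();a=np.radians(90+yaw_deg);y=np.array([np.cos(a),np.sin(a),0]);z=np.array([0,0,-1.]);x=np.cross(y,z)
    T=np.c_[x,y,z];Rr=o["ee_rot"].T@T
    print("shift",tocmd(p,o).round(4),"turn",Ro.from_matrix(Rr).as_rotvec().round(4))
E
python3 - <<'E'
from h import *
print("mirror top bar",tri((280+250/3,185+105/3),(213.2,178)))
print("scr top bar",tri((280+192/3,185+143/3),(213.2,159.8)))
# decoys eye top
print("d1",tri((280+87/3,185+85/3),(273-.5,150)),"d2",tri((280+415/3,185+275/3),(130+100/4,125+245/4)))
plan((.583,.2605,.30),-3.3)
plan((.40,.40,.30),-3.3)
o=r.get_obs();print(o["ee_rot"].T@np.array([0,0,1]))
E
```

```text
mirror top bar [0.58354026 0.25576561 0.24804432]
scr top bar [0.62986437 0.25798523 0.23560924]
d1 [0.65004163 0.11890736 0.19546987] d2 [0.5657118  0.40813647 0.21842539]
shift [-0.4162 -0.0653 -0.0695] turn [-0.0016 -0.0006 -0.3832]
shift [-0.1912 -0.0172 -0.0695] turn [-0.0016 -0.0006 -0.3832]
[ 3.29611083e-04 -1.65641995e-03 -9.99998574e-01]
```

Call:
{"name": "arm_command", "arguments": {
  "rows": [
    [0,0,0,-0.03,0,0,0],
    [0,-0.03,-0.005,-0.07,0,0,-0.05],
    [0,-0.065,-0.01,-0.07,0,0,-0.12],
    [0,-0.1,-0.015,-0.07,0,0,-0.2],
    [0,-0.14,-0.022,-0.07,0,0,-0.28],
    [0,-0.18,-0.028,-0.07,0,0,-0.35],
    [0,-0.22,-0.034,-0.07,0,0,-0.383],
    [0,-0.26,-0.04,-0.07,0,0,-0.383],
    [0,-0.3,-0.047,-0.07,0,0,-0.383],
    [0,-0.34,-0.053,-0.07,0,0,-0.383],
    [0,-0.38,-0.06,-0.07,0,0,-0.383],
    [0,-0.405,-0.064,-0.07,0,0,-0.383],
    [0,-0.416,-0.065,-0.07,0,0,-0.383],
    [0,-0.416,-0.065,-0.07,0,0,-0.383],
    [0,-0.416,-0.065,-0.07,0,0,-0.383]
  ],
  "newtons": 30
}}

```text
time: 1.35
eef_pos: [0.5826, 0.2614, 0.3006]
ee_rot: [[-0.998, 0.058, -0.002], [0.058, 0.998, 0.0], [0.002, 0.0, -1.0]]
force: [0.0, 0.7, -0.7]
grip_width: 1.0
```

```bash
python3 - <<'E'
from h import *
plan((.583,.2605,.206),-3.3)
t=r.camera("scene");cv2.imwrite("pics/s1.png",cv2.resize(t[120:320,240:440],(600,600)))
E
```

```text
shift [-0.0007 -0.0009  0.0946] turn [ 0.0002 -0.002  -0.0008]
```

View pics/s1.png

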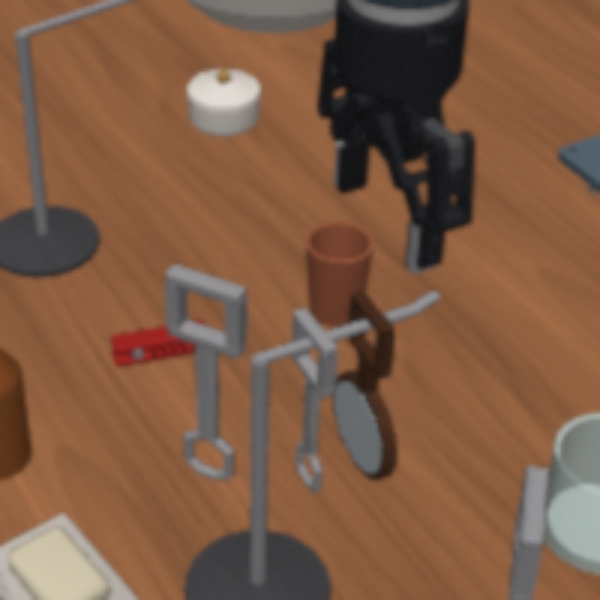

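The open fingers, tips at crop (350,185) and (425,265), straddle the line above the mirror eye at (372,320), and nothing is in the way of the descent.

Call:
{"name": "arm_command", "arguments": {
  "rows": [
    [0,0,0,0.025,0,0,0],
    [0,-0.0005,-0.001,0.05,0,0,0],
    [0,-0.0005,-0.001,0.075,0,0,0],
    [0,-0.0005,-0.001,0.097,0,0,0],
    [0,-0.0005,-0.001,0.097,0,0,0],
    [60,-0.0005,-0.001,0.097,0,0,0],
    [120,-0.0005,-0.001,0.097,0,0,0],
    [200,-0.0005,-0.001,0.097,0,0,0],
    [255,-0.0005,-0.001,0.097,0,0,0],
    [255,-0.0005,-0.001,0.097,0,0,0],
    [255,-0.0005,-0.001,0.097,0,0,0],
    [255,-0.0005,-0.001,0.097,0,0,0]
  ],
  "newtons": 30
}}

```text
time: 2.4
eef_pos: [0.5844, 0.2605, 0.2066]
ee_rot: [[-0.998, 0.058, 0.003], [0.058, 0.998, 0.001], [-0.003, 0.001, -1.0]]
force: [-1.0, 0.4, 6.6]
grip_width: 0.512
```

```bash
python3 - <<'E'
from h import *
o=r.get_obs();print(o["force"],o["wrist_torque"],o["grip_width"]*85)
t=r.camera("scene");cv2.imwrite("pics/s2.png",cv2.resize(t[150:300,270:420],(600,600)))
t=r.camera("top");cv2.imwrite("pics/t2.png",cv2.resize(t[120:240,130:290],(800,600)))
E
```

```text
[-1.03906751  0.41644893  6.56692993] [0.0448987  0.18335765 0.05562942] 43.517290876571735
```

View pics/s2.png

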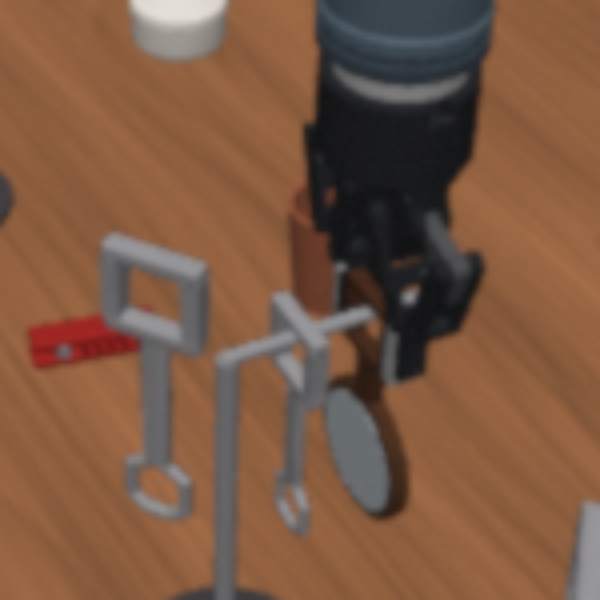

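Call:
{"name": "arm_command", "arguments": {
  "rows": [
    [255,0,0,-0.006,0,0,0],
    [255,0,0,-0.012,0,0,0],
    [255,0,0,-0.016,0,0,0],
    [255,0,0,-0.016,0,0,0],
    [255,0,0,-0.016,0,0,0]
  ]
}}

```text
time: 2.92
eef_pos: [0.5838, 0.2601, 0.2207]
ee_rot: [[-0.998, 0.058, 0.001], [0.058, 0.998, 0.0], [-0.001, 0.0, -1.0]]
force: [0.4, -0.2, -1.7]
grip_width: 0.51
```

```bash
python3 - <<'E'
from h import *
o=r.get_obs();print(o["eef_pos"])
t=r.camera("scene");cv2.imwrite("pics/s3.png",cv2.resize(t[150:300,270:420],(600,600)))
E
```

```text
[0.58382191 0.26009314 0.22065118]
```

View pics/s3.png

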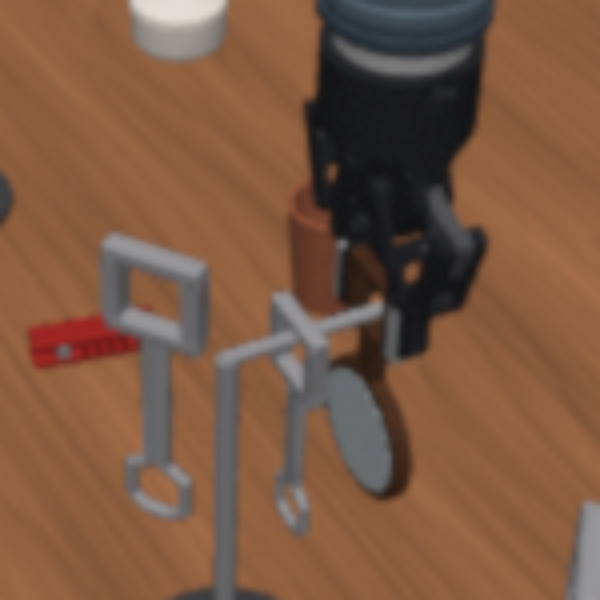

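The mirror has risen about 14 mm (disc bottom from crop row 515 to 497) and the force is only its weight, so the eye is clear of the bar. I'll slide it out next.

Call:
{"name": "arm_command", "arguments": {
  "rows": [
    [255,0.01,0,0,0,0,0],
    [255,0.02,0,0,0,0,0],
    [255,0.03,0,0,0,0,0],
    [255,0.04,0,0,0,0,0],
    [255,0.05,0,0,0,0,0],
    [255,0.06,0,0,0,0,0],
    [255,0.07,0,0,0,0,0],
    [255,0.08,0,0,0,0,0],
    [255,0.08,0,0,0,0,0],
    [255,0.08,0,0,0,0,0]
  ]
}}

```text
time: 3.8
eef_pos: [0.5033, 0.265, 0.2207]
ee_rot: [[-0.998, 0.057, 0.001], [0.057, 0.998, 0.0], [-0.001, 0.0, -1.0]]
force: [1.0, 0.1, -0.7]
grip_width: 0.513
```

```bash
python3 - <<'E'
from h import *
t=r.camera("scene");cv2.imwrite("pics/s4.png",cv2.resize(t[150:300,270:420],(600,600)))
# spare: origin (.6475,-.2195), dir (-.988,-.153)
o=np.array([.5749,-.2313]);d=np.array([-.9883,-.1528])
s0=np.dot(np.array([.6475,-.22])-o,d);f=lambda s:o+d*(s+s0)
for s in(.175,.09,.07):print(s,f(s).round(4))
plan((*f(.175),.2805),8.8); plan((*f(.175),.2207),8.8)
# tumbler
print(onz("top",(316,232),.1))
E
```

```text
0.175 [ 0.4746 -0.2468]
0.09 [ 0.5586 -0.2338]
0.07 [ 0.5783 -0.2308]
shift [-2.000e-04 -5.125e-01 -6.000e-02] turn [ 1.000e-04  1.000e-03 -2.111e-01]
shift [-1.000e-04 -5.125e-01 -2.000e-04] turn [ 1.000e-04  1.000e-03 -2.111e-01]
[0.44826222 0.00363733 0.1       ]
```

View pics/s4.png

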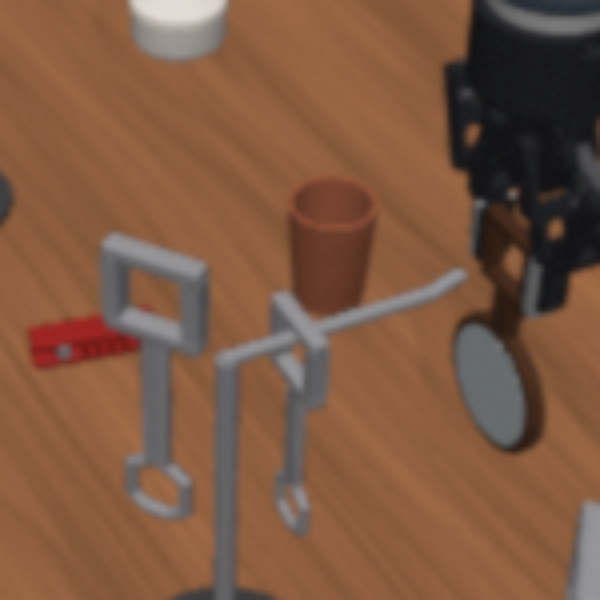

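The mirror is clear of the tip (tip at crop (460,272), eye at (500,255)) and the scraper is still hanging. Next I'll carry the mirror to the spare hook.

Call:
{"name": "arm_command", "arguments": {
  "rows": [
    [255,0,0,-0.03,0,0,0],
    [255,0,-0.015,-0.055,0,0,0],
    [255,0,-0.045,-0.06,0,0,-0.02],
    [255,0,-0.08,-0.06,0,0,-0.05],
    [255,0,-0.115,-0.06,0,0,-0.08],
    [255,0,-0.15,-0.06,0,0,-0.11],
    [255,0,-0.185,-0.06,0,0,-0.14],
    [255,0,-0.22,-0.06,0,0,-0.17],
    [255,0,-0.255,-0.06,0,0,-0.2],
    [255,0,-0.29,-0.06,0,0,-0.211],
    [255,0,-0.325,-0.06,0,0,-0.211],
    [255,0,-0.36,-0.06,0,0,-0.211],
    [255,0,-0.395,-0.06,0,0,-0.211],
    [255,0,-0.43,-0.06,0,0,-0.211],
    [255,0,-0.465,-0.06,0,0,-0.211],
    [255,0,-0.495,-0.06,0,0,-0.211],
    [255,0,-0.51,-0.03,0,0,-0.211],
    [255,0,-0.5125,-0.01,0,0,-0.211],
    [255,0,-0.5125,0,0,0,-0.211],
    [255,0,-0.5125,0,0,0,-0.211]
  ]
}}

```text
time: 5.52
eef_pos: [0.4729, -0.2464, 0.2176]
ee_rot: [[-0.988, -0.151, -0.004], [-0.151, 0.988, 0.004], [0.004, 0.004, -1.0]]
force: [0.2, 0.3, -1.1]
grip_width: 0.514
```

```bash
python3 - <<'E'
from h import *
t=r.camera("scene");cv2.imwrite("pics/s5.png",cv2.resize(t[70:220,220:370],(600,600)))
t=r.camera("top");cv2.imwrite("pics/t5.png",cv2.resize(t[120:270,340:500],(640,600)))
o=np.array([.5749,-.2313]);d=np.array([-.9883,-.1528])
s0=np.dot(np.array([.6475,-.22])-o,d);f=lambda s:o+d*(s+s0)
plan((*f(.08),.2207),8.8)
E
```

```text
shift [-0.0951 -0.0001  0.0001] turn [ 0.0001  0.0001 -0.    ]
```

View pics/s5.png

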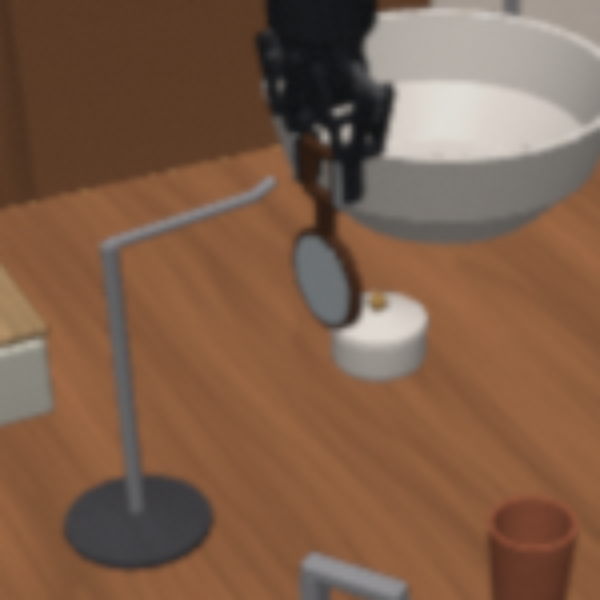

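View pics/t5.png

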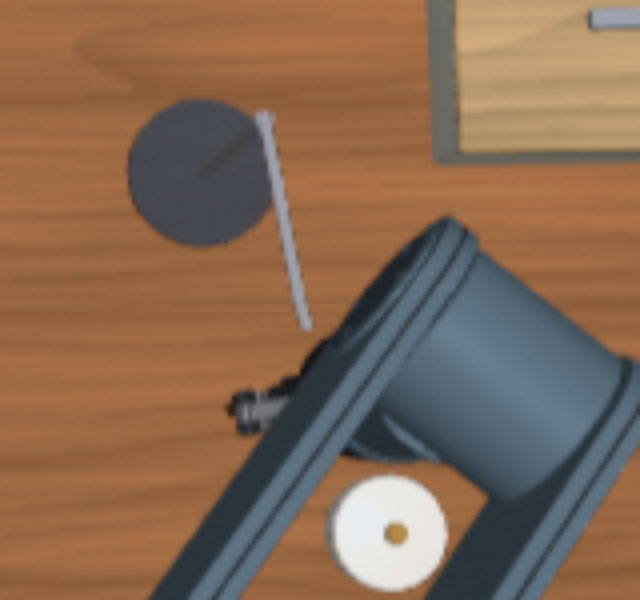

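The eye (scene crop (318,165)) is lined up just off the spare tip (272,183). I'll feed it on in two stages and check the force in between.

Call:
{"name": "arm_command", "arguments": {
  "rows": [
    [255,-0.01,0,0,0,0,0],
    [255,-0.02,0,0,0,0,0],
    [255,-0.03,0,0,0,0,0],
    [255,-0.04,0,0,0,0,0],
    [255,-0.05,0,0,0,0,0],
    [255,-0.055,0,0,0,0,0],
    [255,-0.055,0,0,0,0,0]
  ]
}}

```text
time: 6.2
eef_pos: [0.5298, -0.238, 0.2201]
ee_rot: [[-0.988, -0.154, 0.0], [-0.154, 0.988, 0.0], [-0.0, 0.0, -1.0]]
force: [0.1, 0.7, -1.7]
grip_width: 0.507
```

```bash
python3 - <<'E'
from h import *
t=r.camera("scene");cv2.imwrite("pics/s6.png",cv2.resize(t[90:190,230:330],(600,600)))
print(r.get_obs()["force"],r.get_obs()["eef_pos"])
E
```

```text
[-0.21773754  0.04897004 -0.79566698] [ 0.52904512 -0.23815989  0.22000488]
```

View pics/s6.png

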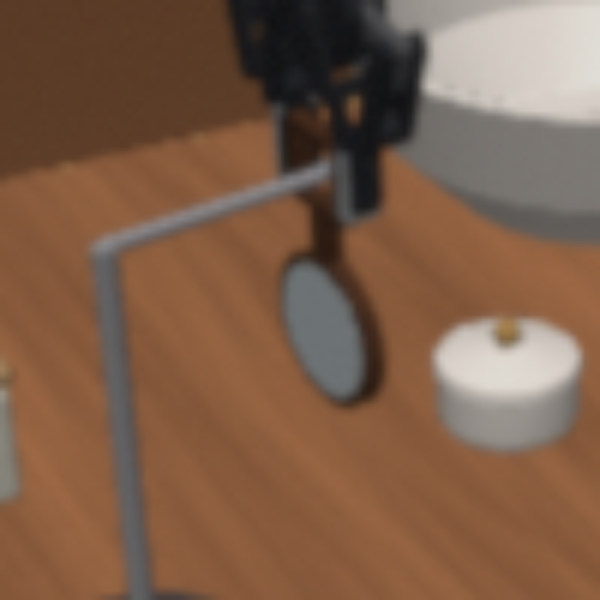

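The bar passes through the eye (it enters at crop (325,172)) with no contact force. I'll go on inward, lower, and release.

Call:
{"name": "arm_command", "arguments": {
  "rows": [
    [255,-0.012,0,0,0,0,0],
    [255,-0.024,0,0,0,0,0],
    [255,-0.036,0,0,0,0,0],
    [255,-0.045,0,0,0,0,0],
    [255,-0.045,0,0.004,0,0,0],
    [255,-0.045,0,0.009,0,0,0],
    [255,-0.045,0,0.013,0,0,0],
    [255,-0.045,0,0.013,0,0,0],
    [255,-0.045,0,0.013,0,0,0]
  ]
}}

```text
time: 7.0
eef_pos: [0.5722, -0.2317, 0.207]
ee_rot: [[-0.988, -0.152, -0.001], [-0.152, 0.988, 0.0], [0.001, 0.0, -1.0]]
force: [-0.5, 0.7, -1.2]
grip_width: 0.51
```

Call:
{"name": "arm_command", "arguments": {
  "rows": [
    [170,0,0,0,0,0,0],
    [130,0,0,0,0,0,0],
    [90,0,0,0,0,0,0],
    [50,0,0,0,0,0,0],
    [0,0,0,0,0,0,0],
    [0,0,0,0,0,0,0],
    [0,0,0,0,0,0,0]
  ]
}}

```text
time: 7.58
eef_pos: [0.573, -0.2316, 0.2074]
ee_rot: [[-0.988, -0.153, 0.0], [-0.153, 0.988, -0.0], [-0.0, -0.0, -1.0]]
force: [-0.9, 0.4, 0.2]
grip_width: 0.999
```

```bash
python3 - <<'E'
from h import *
t=r.camera("scene");cv2.imwrite("pics/s7.png",cv2.resize(t[90:190,230:330],(600,600)))
print(r.get_obs()["force"],r.get_obs()["eef_pos"])
E
```

```text
[-0.6609829   0.48675488 -0.69736161] [ 0.57300703 -0.23164891  0.20740917]
```

View pics/s7.png

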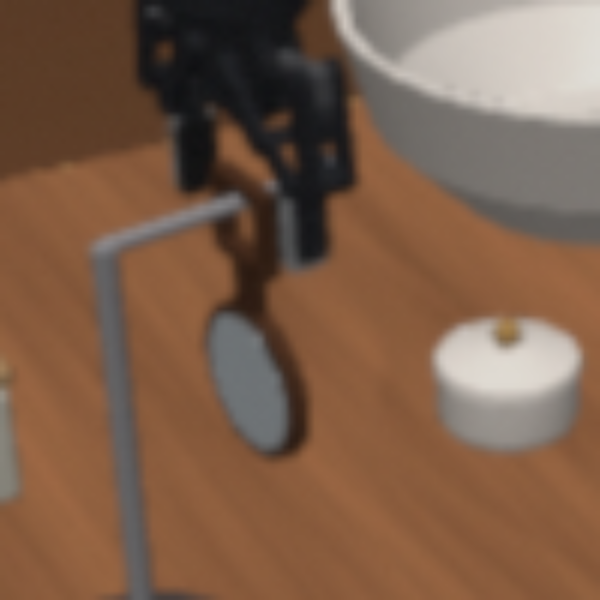

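The mirror hangs on the spare bar, eye at crop (245,205), and the fingers are open and clear. I'll rise and cross over to the scraper.

Call:
{"name": "arm_command", "arguments": {
  "rows": [
    [0,0,0,-0.025,0,0,0],
    [0,0,0,-0.05,0,0,0],
    [0,0,0,-0.075,0,0,0],
    [0,0,0,-0.095,0,0,0],
    [0,0,0,-0.095,0,0,0]
  ]
}}

```text
time: 8.05
eef_pos: [0.5746, -0.2326, 0.3077]
ee_rot: [[-0.988, -0.153, 0.007], [-0.153, 0.988, -0.005], [-0.007, -0.006, -1.0]]
force: [0.5, 0.0, -0.5]
grip_width: 1.002
```

```bash
python3 - <<'E'
from h import *
plan((.629,.2587,.303),-3.3)
t=r.camera("scene");cv2.imwrite("pics/s8.png",cv2.resize(t[90:290,220:400],(540,600)))
E
```

```text
shift [-0.1287  0.4773  0.0027] turn [-0.0051  0.0072  0.2109]
```

View pics/s8.png

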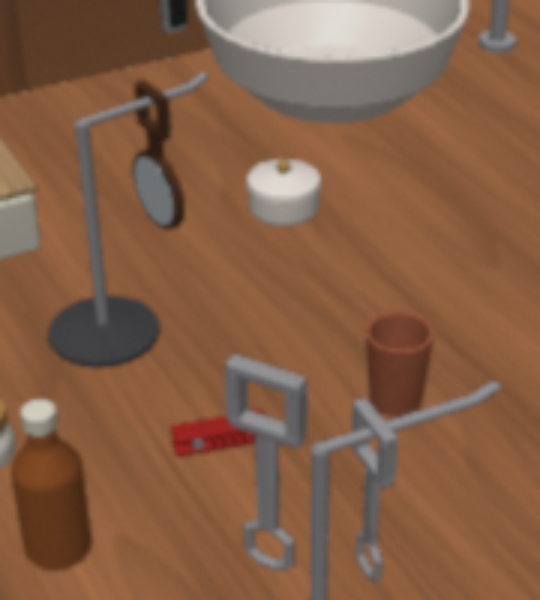

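The mirror hangs freely at crop (152,105) and the scraper still hangs at (375,450).

Call:
{"name": "arm_command", "arguments": {
  "rows": [
    [0,-0.008,0.03,0,0,0,0.02],
    [0,-0.017,0.065,0,0,0,0.05],
    [0,-0.027,0.1,0,0,0,0.08],
    [0,-0.036,0.135,0,0,0,0.11],
    [0,-0.046,0.17,0,0,0,0.14],
    [0,-0.055,0.205,0,0,0,0.17],
    [0,-0.065,0.24,0,0,0,0.2],
    [0,-0.074,0.275,0,0,0,0.211],
    [0,-0.084,0.31,0,0,0,0.211],
    [0,-0.093,0.345,0,0,0,0.211],
    [0,-0.102,0.38,0,0,0,0.211],
    [0,-0.112,0.415,0,0,0,0.211],
    [0,-0.121,0.45,0,0,0,0.211],
    [0,-0.127,0.47,0,0,0,0.211],
    [0,-0.1287,0.4773,0,0,0,0.211],
    [0,-0.1287,0.4773,0,0,0,0.211],
    [0,-0.1287,0.4773,0,0,0,0.211],
    [0,-0.1287,0.4773,0,0,0,0.211]
  ]
}}

```text
time: 9.6
eef_pos: [0.6273, 0.2582, 0.3018]
ee_rot: [[-0.998, 0.059, -0.001], [0.059, 0.998, -0.001], [0.001, -0.001, -1.0]]
force: [0.0, 0.3, 0.0]
grip_width: 1.0
```

```bash
python3 - <<'E'
from h import *
plan((.629,.2587,.2035),-3.3)
t=r.camera("scene");cv2.imwrite("pics/s9.png",cv2.resize(t[150:300,270:420],(600,600)))
E
```

```text
shift [-0.0018  0.0007  0.0983] turn [-0.001  -0.0008 -0.0015]
```

View pics/s9.png

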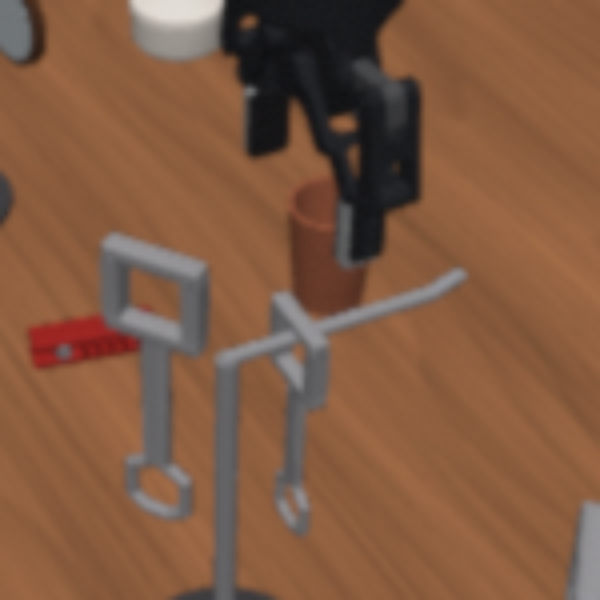

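Both finger tips, (265,150) and (360,260), straddle the eye at (300,345) with the same offset that worked for the mirror. Descending and gripping.

Call:
{"name": "arm_command", "arguments": {
  "rows": [
    [0,0,0,0.025,0,0,0],
    [0,-0.0015,0.0005,0.05,0,0,0],
    [0,-0.0015,0.0005,0.075,0,0,0],
    [0,-0.0015,0.0005,0.098,0,0,0],
    [0,-0.0015,0.0005,0.098,0,0,0],
    [60,-0.0015,0.0005,0.098,0,0,0],
    [120,-0.0015,0.0005,0.098,0,0,0],
    [200,-0.0015,0.0005,0.098,0,0,0],
    [255,-0.0015,0.0005,0.098,0,0,0],
    [255,-0.0015,0.0005,0.098,0,0,0],
    [255,-0.0015,0.0005,0.098,0,0,0],
    [255,-0.0015,0.0005,0.098,0,0,0]
  ],
  "newtons": 30
}}

```text
time: 10.65
eef_pos: [0.63, 0.2601, 0.2068]
ee_rot: [[-0.998, 0.058, 0.004], [0.058, 0.998, 0.0], [-0.004, 0.001, -1.0]]
force: [0.3, -1.7, 5.7]
grip_width: 0.514
```

Call:
{"name": "arm_command", "arguments": {
  "rows": [
    [255,0,0,-0.006,0,0,0],
    [255,0,0,-0.012,0,0,0],
    [255,0,0,-0.016,0,0,0],
    [255,0,0,-0.016,0,0,0],
    [255,0,0,-0.016,0,0,0]
  ]
}}

```text
time: 11.07
eef_pos: [0.6289, 0.2603, 0.2206]
ee_rot: [[-0.998, 0.058, 0.0], [0.058, 0.998, 0.0], [-0.0, 0.0, -1.0]]
force: [-0.1, -0.0, -0.7]
grip_width: 0.507
```

```bash
python3 - <<'E'
from h import *
print(r.get_obs()["force"],r.get_obs()["eef_pos"])
t=r.camera("scene");cv2.imwrite("pics/s10.png",cv2.resize(t[150:300,270:420],(600,600)))
E
```

```text
[-0.13164792 -0.04890094 -0.70919568] [0.62890481 0.26028628 0.22062877]
```

View pics/s10.png

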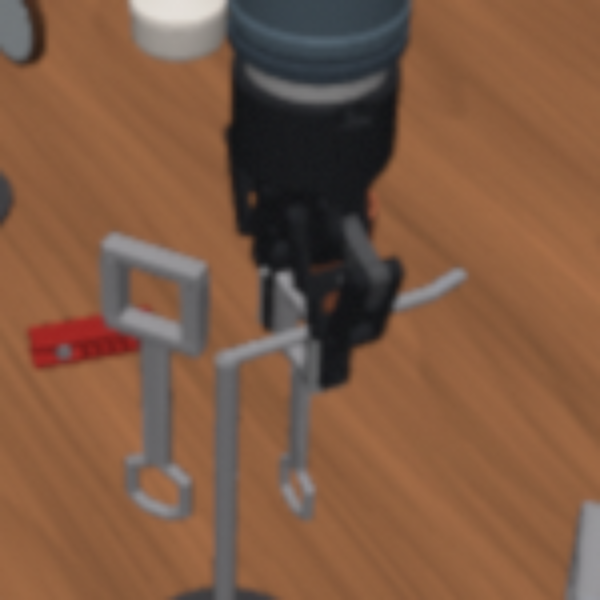

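The scraper is held and about 14 mm higher (tip at crop (300,512)), with only its weight on the sensor. Sliding it out along the arm.

Call:
{"name": "arm_command", "arguments": {
  "rows": [
    [255,0.01,0,0,0,0,0],
    [255,0.02,0,0,0,0,0],
    [255,0.03,0,0,0,0,0],
    [255,0.04,0,0,0,0,0],
    [255,0.05,0,0,0,0,0],
    [255,0.06,0,0,0,0,0],
    [255,0.07,0,0,0,0,0],
    [255,0.08,0,0,0,0,0],
    [255,0.09,0,0,0,0,0],
    [255,0.1,0,0,0,0,0],
    [255,0.11,0,0,0,0,0],
    [255,0.12,0,0,0,0,0],
    [255,0.125,0,0,0,0,0],
    [255,0.125,0,0,0,0,0],
    [255,0.125,0,0,0,0,0]
  ]
}}

```text
time: 12.37
eef_pos: [0.504, 0.2675, 0.2206]
ee_rot: [[-0.998, 0.057, 0.001], [0.057, 0.998, 0.0], [-0.001, 0.0, -1.0]]
force: [0.1, 0.7, -0.9]
grip_width: 0.509
```

```bash
python3 - <<'E'
from h import *
t=r.camera("scene");cv2.imwrite("pics/s11.png",cv2.resize(t[170:320,330:480],(600,600)))
t0=cv2.imread("pics/top0.png");s0=cv2.imread("pics/scene0.png")
cv2.imwrite("pics/can.png",np.hstack([cv2.resize(t0[225:275,175:225],(400,400),interpolation=cv2.INTER_CUBIC),cv2.resize(s0[255:315,415:475],(400,400),interpolation=cv2.INTER_CUBIC)]))
E
```

```text
(no output)
```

View pics/s11.png

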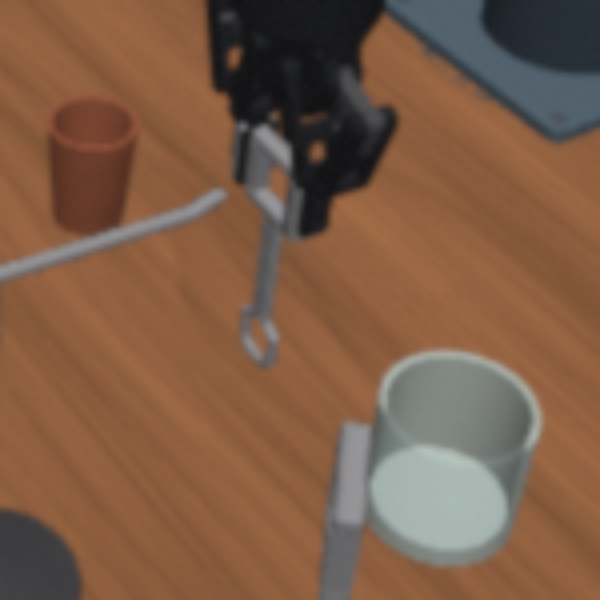

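View pics/can.png

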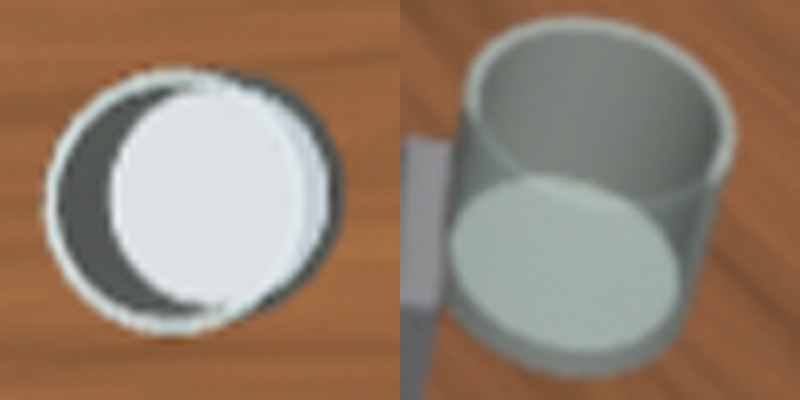

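```bash
python3 - <<'E'
from h import *
print(onz("top",(197.3,250.1),.085),onz("top",(202.4,249.4),.008))
# scene rim: outer left 465 right 738 top 15 -> scale 400/60
K=60/400
print(onz("scene",(415+(602-400)*K,255+115*K),.085), onz("scene",(415+(565-400)*K,255+262*K),.008))
E
```

```text
[0.40489597 0.32839472 0.085     ] [0.40462106 0.32962867 0.008     ]
[0.40623956 0.33685039 0.085     ] [0.40446712 0.33450069 0.008     ]
```

```bash
cat >> h.py <<'E'
def plan2(tip,yaw,tilt):
    o=r.get_obs();T=(Ro.from_euler("z",yaw,degrees=True)*Ro.from_euler("y",-tilt,degrees=True)).as_matrix()@np.array([[-1,0,0],[0,1,0],[0,0,-1.]])
    p=np.array(tip)-.1066*T[:,2]
    print("TCP",p.round(4),"shift",tocmd(p,o).round(4),"turn",Ro.from_matrix(o["ee_rot"].T@T).as_rotvec().round(4))
E
python3 - <<'E'
from h import *
plan2((.395,.33,.13),-3.3,15)
E
```

```text
TCP [0.3675 0.3316 0.233 ] shift [ 0.1404  0.0562 -0.0126] turn [ 1.00e-04 -2.61e-01 -2.00e-04]
```

Call:
{"name": "arm_command", "arguments": {
  "rows": [
    [255,0,0,-0.02,0,0,0],
    [255,0.015,0.007,-0.025,0,0,0],
    [255,0.035,0.015,-0.025,0,-0.05,0],
    [255,0.055,0.023,-0.025,0,-0.1,0],
    [255,0.075,0.032,-0.025,0,-0.15,0],
    [255,0.1,0.04,-0.02,0,-0.2,0],
    [255,0.12,0.05,-0.015,0,-0.25,0],
    [255,0.135,0.055,-0.0126,0,-0.261,0],
    [255,0.1404,0.056,-0.0126,0,-0.261,0],
    [255,0.1404,0.056,-0.0126,0,-0.261,0],
    [255,0.1404,0.056,-0.0126,0,-0.261,0]
  ]
}}

```text
time: 13.33
eef_pos: [0.3675, 0.3318, 0.2335]
ee_rot: [[-0.964, 0.057, 0.258], [0.055, 0.998, -0.014], [-0.259, 0.001, -0.966]]
force: [0.3, 0.8, 0.2]
grip_width: 0.509
```

```bash
python3 - <<'E'
from h import *
plan2((.395,.33,.013),-3.3,15)
t=r.camera("scene");cv2.imwrite("pics/s12.png",cv2.resize(t[180:330,370:520],(600,600)))
t=r.camera("top");cv2.imwrite("pics/t12.png",cv2.resize(t[200:300,150:250],(600,600)))
print(proj("scene",(.395,.33,.13)),proj("scene",(.405,.33,.085)))
E
```

```text
TCP [0.3675 0.3316 0.116 ] shift [ 0.0305 -0.0003  0.1135] turn [0.0008 0.0001 0.0005]
[450.59674221 254.16787709] [443.71151747 270.10900779]
```

View pics/s12.png

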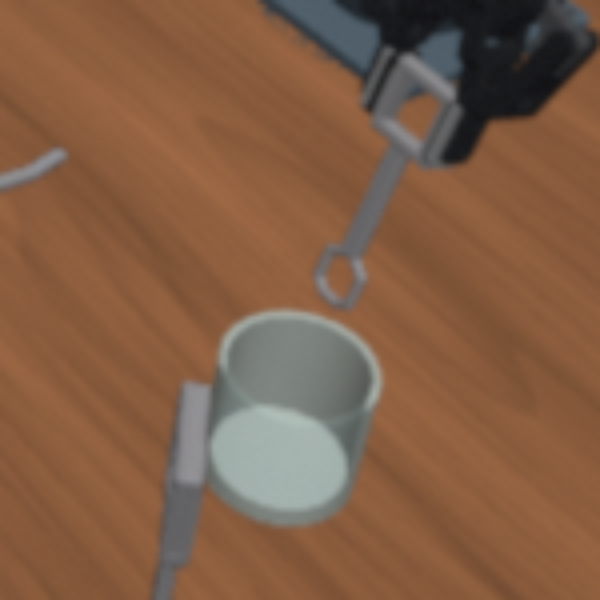

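View pics/t12.png

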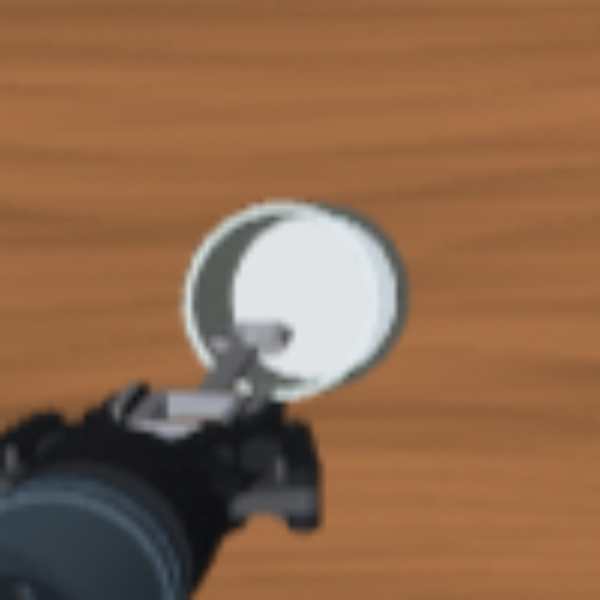

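```bash
python3 - <<'E'
from h import *
print(proj("top",(.395,.33,.13)),tri((370+342/4,180+303/4),(150+263/6,200+334/6)))
print("eye",tri((370+415/4,180+107/4),(150+185/6,200+403/6)), r.get_obs()["eef_pos"]-.0184*r.get_obs()["ee_rot"][:,2])
E
```

```text
[193.17172263 254.38867492] [0.38828472 0.33233284 0.12412381]
eye [0.36802491 0.33392151 0.25535786] [0.36362484 0.33163096 0.2510722 ]
```

The tip, triangulated from both views, is at (0.388, 0.332, 0.124), a few mm nearer the robot than commanded. It is inside the rim, whose centre is near (0.405, 0.33). I'll correct 5 mm forward, descend to about 20 mm nominal and check.

Call:
{"name": "arm_command", "arguments": {
  "rows": [
    [255,-0.005,0,0.001,0,0,0],
    [255,0,0,0.02,0,0,0],
    [255,0.0055,0,0.04,0,0,0],
    [255,0.011,0,0.06,0,0,0],
    [255,0.016,0,0.08,0,0,0],
    [255,0.021,0,0.097,0,0,0],
    [255,0.024,0,0.108,0,0,0],
    [255,0.024,0,0.108,0,0,0],
    [255,0.024,0,0.108,0,0,0]
  ]
}}

```text
time: 14.18
eef_pos: [0.3727, 0.3306, 0.1219]
ee_rot: [[-0.965, 0.059, 0.257], [0.057, 0.998, -0.016], [-0.257, -0.001, -0.966]]
force: [0.1, 0.1, -1.0]
grip_width: 0.511
```

```bash
python3 - <<'E'
from h import *
t=r.camera("scene");cv2.imwrite("pics/s13.png",cv2.resize(t[200:320,390:510],(600,600)))
t=r.camera("top");cv2.imwrite("pics/t13.png",cv2.resize(t[200:300,150:250],(600,600)))
print(r.get_obs()["force"])
E
```

```text
[ 0.82247642 -0.72318844 -0.94151556]
```

View pics/s13.png

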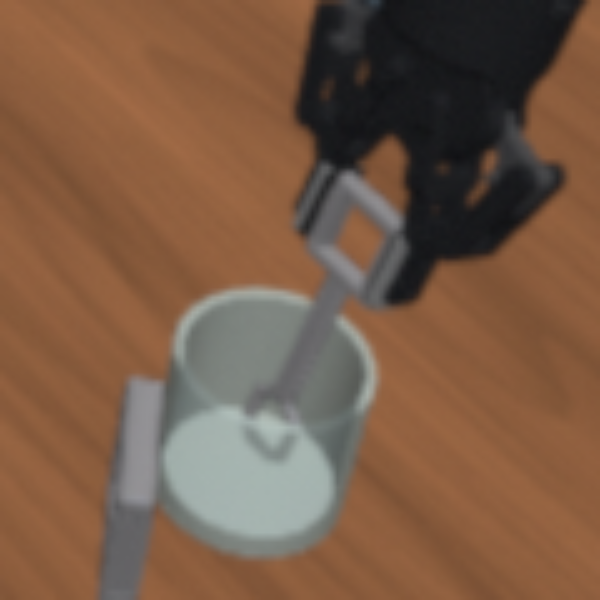

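View pics/t13.png

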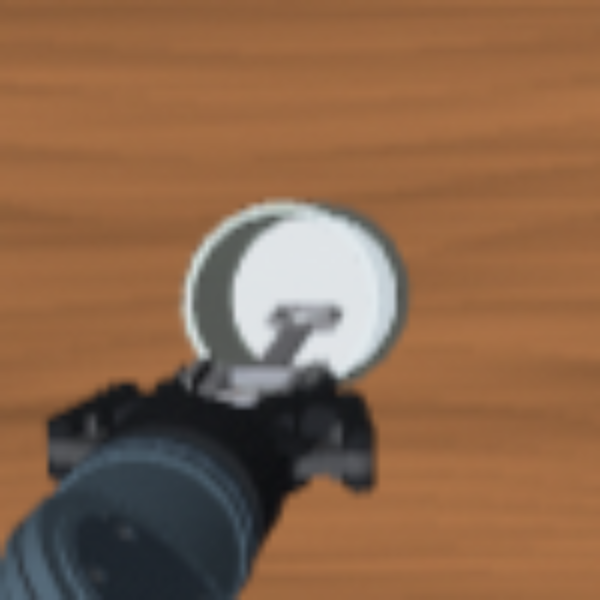

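The bow is inside the canister and near the floor's centre in both views. I'll creep down to contact.

Call:
{"name": "arm_command", "arguments": {
  "rows": [
    [255,0.0005,0,0.002,0,0,0],
    [255,0.001,0,0.004,0,0,0],
    [255,0.0015,0,0.006,0,0,0],
    [255,0.002,0,0.008,0,0,0],
    [255,0.002,0,0.008,0,0,0]
  ]
}}

```text
time: 14.7
eef_pos: [0.3717, 0.331, 0.1138]
ee_rot: [[-0.965, 0.058, 0.257], [0.056, 0.998, -0.015], [-0.258, -0.0, -0.966]]
force: [-0.8, 0.3, -0.1]
grip_width: 0.51
```

Call:
{"name": "arm_command", "arguments": {
  "rows": [
    [255,0.0003,0,0.001,0,0,0],
    [255,0.0005,0,0.002,0,0,0],
    [255,0.0005,0,0.002,0,0,0]
  ]
}}

```text
time: 14.95
eef_pos: [0.3718, 0.3311, 0.1119]
ee_rot: [[-0.965, 0.058, 0.257], [0.056, 0.998, -0.015], [-0.258, -0.0, -0.966]]
force: [1.1, 0.1, 0.2]
grip_width: 0.514
```

```bash
python3 - <<'E'
from h import *
t=r.camera("scene");cv2.imwrite("pics/s14.png",cv2.resize(t[200:320,390:510],(600,600)))
print(r.get_obs()["force"])
E
```

```text
[ 0.39219033  0.9842042  -0.58975156]
```

View pics/s14.png

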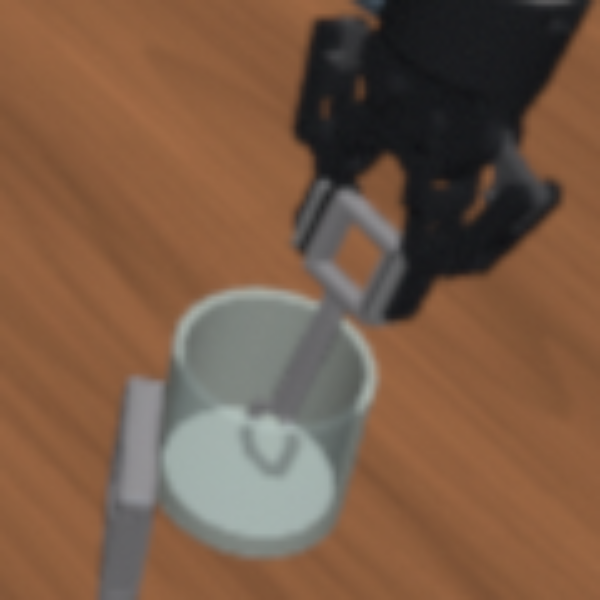

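The bow is all but on the floor and the canister hasn't moved. Releasing.

Call:
{"name": "arm_command", "arguments": {
  "rows": [
    [150,0,0,0,0,0,0],
    [125,0,0,0,0,0,0],
    [100,0,0,0,0,0,0],
    [75,0,0,0,0,0,0],
    [50,0,0,0,0,0,0],
    [20,0,0,0,0,0,0],
    [0,0,0,0,0,0,0],
    [0,0,0,0,0,0,0],
    [0,0,0,0,0,0,0],
    [0,0,0,0,0,0,0]
  ]
}}

```text
time: 15.83
eef_pos: [0.372, 0.3311, 0.1121]
ee_rot: [[-0.965, 0.058, 0.258], [0.056, 0.998, -0.015], [-0.258, -0.0, -0.966]]
force: [-0.2, 0.1, -0.3]
grip_width: 0.995
```

```bash
python3 - <<'E'
from h import *
t=r.camera("scene");cv2.imwrite("pics/s15.png",cv2.resize(t[200:320,390:510],(600,600)))
print(r.get_obs()["force"])
E
```

```text
[-0.90923264  0.45478804  0.8354166 ]
```

View pics/s15.png

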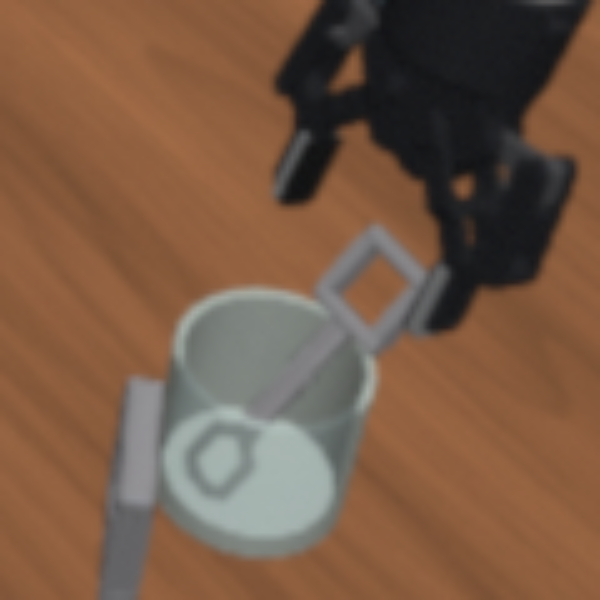

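The scraper now leans on the rim with its bow on the floor. The right finger is close to the eye's corner, so I'll step 10 mm away from it and then back off along the tool axis.

Call:
{"name": "arm_command", "arguments": {
  "rows": [
    [0,0,0.005,0,0,0,0],
    [0,0,0.01,0,0,0,0],
    [0,0,0.01,-0.01,0,0,0],
    [0,0,0.01,-0.03,0,0,0],
    [0,0,0.01,-0.055,0,0,0],
    [0,0,0.01,-0.085,0,0,0],
    [0,0,0.01,-0.12,0,0,0],
    [0,0,0.01,-0.15,0,0,0],
    [0,0,0.01,-0.15,0,0,0],
    [0,0,0.01,-0.15,0,0,0],
    [0,0,0.01,-0.15,0,0,0]
  ]
}}

```text
time: 16.8
eef_pos: [0.3334, 0.3433, 0.257]
ee_rot: [[-0.965, 0.057, 0.258], [0.055, 0.998, -0.015], [-0.258, 0.0, -0.966]]
force: [1.2, -0.5, -0.3]
grip_width: 1.002
```

```bash
python3 - <<'E'
from h import *
t=r.camera("scene");cv2.imwrite("pics/s16.png",t)
cv2.imwrite("pics/s16c.png",cv2.resize(t[220:320,400:500],(600,600)))
t=r.camera("top");cv2.imwrite("pics/t16.png",t)
E
```

```text
(no output)
```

View pics/s16.png

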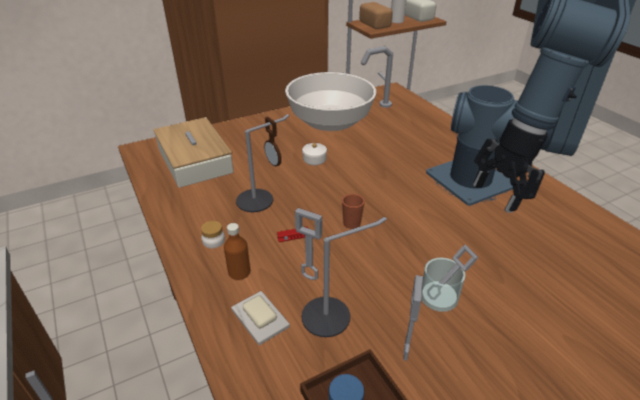

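View pics/s16c.png

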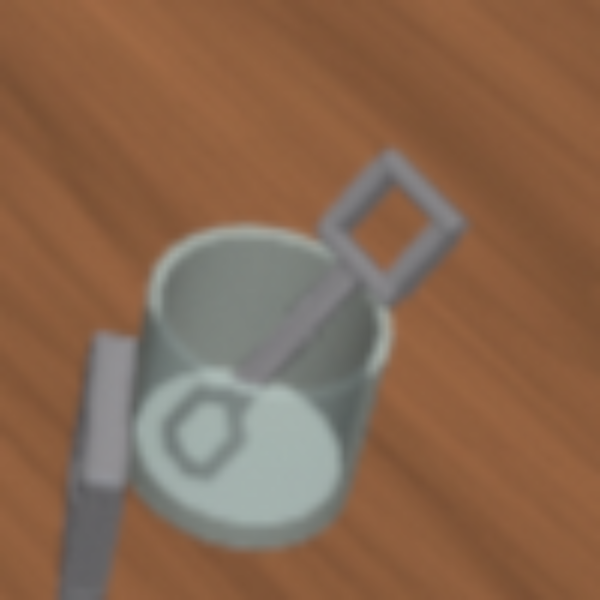

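View pics/t16.png

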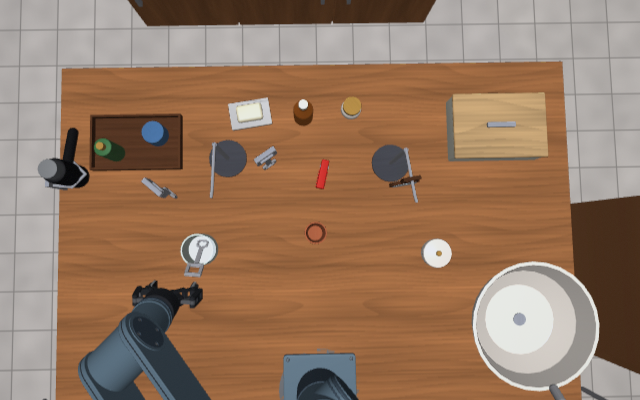

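```bash
python3 - <<'E'
from h import *
s=cv2.imread("pics/s16.png");t=r.camera("top");cv2.imwrite("pics/t17c.png",cv2.resize(t[225:285,170:230],(600,600),interpolation=cv2.INTER_CUBIC))
E
```

```text
(no output)
```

View pics/t17c.png

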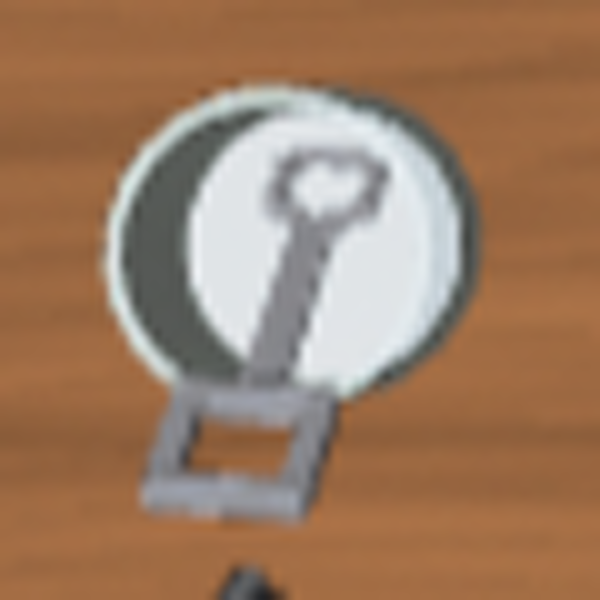

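```bash
python3 - <<'E'
from h import *
e=tri((400+392/6,220+228/6),(170+24,225+45)) 
p=onz("top",(170+33,225+15),.010)
d=e-p;print(e,p,np.linalg.norm(d),np.degrees(np.arccos(d[2]/np.linalg.norm(d))))
print("mirror eye",onz("top",(404.5,182),.247))
E
```

```text
[0.35129132 0.33471791 0.10185958] [0.43159291 0.32744882 0.01      ] 0.12222670796044718 41.27510537814248
mirror eye [ 0.56593124 -0.21206751  0.247     ]
```

The scraper leans about 41° because its tip slid on the floor. It rests securely, but "stand" deserves better. I'll re-grip the eye and set it nearly upright against the near wall. If it slips, it ends up no worse than now.

```bash
python3 - <<'E'
from h import *
o=r.get_obs();print(tocmd((.351,.3347,.0905),o))
E
```

```text
[ 0.02477202 -0.00669547  0.16417925]
```

Call:
{"name": "arm_command", "arguments": {
  "rows": [
    [0,0.012,-0.003,0,0,0,0],
    [0,0.025,-0.0065,0.01,0,0,0],
    [0,0.025,-0.0065,0.035,0,0,0],
    [0,0.025,-0.0065,0.06,0,0,0],
    [0,0.025,-0.0065,0.085,0,0,0],
    [0,0.025,-0.0065,0.105,0,0,0],
    [0,0.025,-0.0065,0.125,0,0,0],
    [0,0.025,-0.0065,0.14,0,0,0],
    [0,0.025,-0.0065,0.14,0,0,0]
  ],
  "newtons": 20
}}

```text
time: 17.7
eef_pos: [0.3431, 0.3341, 0.1114]
ee_rot: [[-0.966, 0.059, 0.252], [0.056, 0.998, -0.02], [-0.252, -0.005, -0.968]]
force: [-1.4, 0.6, 0.1]
grip_width: 0.998
```

```bash
python3 - <<'E'
from h import *
t=r.camera("scene");cv2.imwrite("pics/s18.png",cv2.resize(t[200:320,390:510],(600,600)))
t=r.camera("top");cv2.imwrite("pics/t18.png",cv2.resize(t[220:300,150:230],(600,600)))
print(tocmd((.351,.3347,.0905)))
E
```

```text
[-0.00028578 -0.00033527  0.02480239]
```

View pics/s18.png

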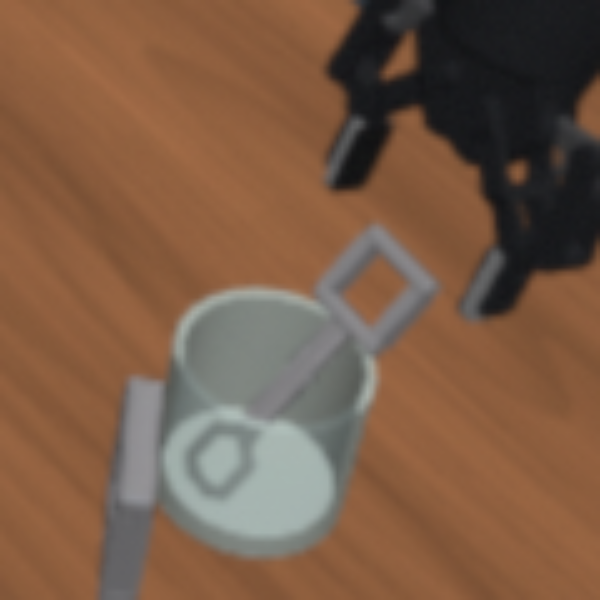

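View pics/t18.png

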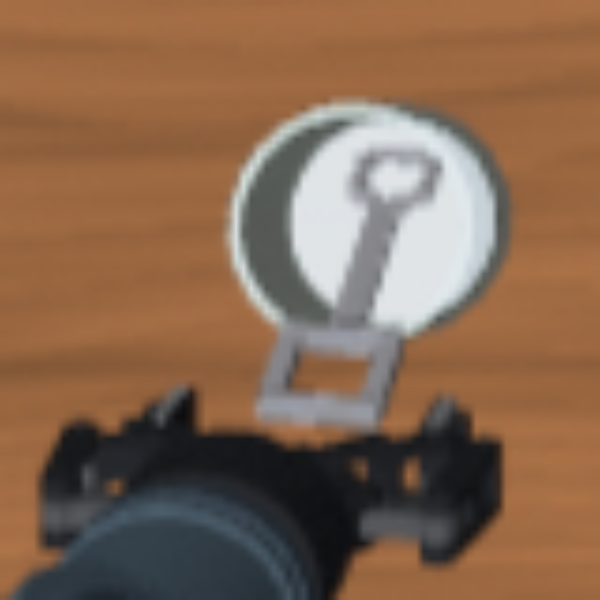

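Scraper unchanged since release, so it is static. The fingers straddle it but sit slightly to the robot's side; I'll add 4 mm forward, go down and grip.

Call:
{"name": "arm_command", "arguments": {
  "rows": [
    [0,-0.004,0,0.008,0,0,0],
    [0,-0.004,0,0.016,0,0,0],
    [0,-0.004,0,0.0235,0,0,0],
    [0,-0.004,0,0.0235,0,0,0],
    [50,-0.004,0,0.0235,0,0,0],
    [80,-0.004,0,0.0235,0,0,0],
    [110,-0.004,0,0.0235,0,0,0],
    [140,-0.004,0,0.0235,0,0,0],
    [180,-0.004,0,0.022,0,0,0],
    [255,-0.004,0,0.021,0,0,0],
    [255,-0.004,0,0.021,0,0,0],
    [255,-0.004,0,0.021,0,0,0]
  ],
  "newtons": 20
}}

```text
time: 18.8
eef_pos: [0.3547, 0.3356, 0.0961]
ee_rot: [[-0.964, 0.058, 0.258], [0.056, 0.998, -0.015], [-0.258, 0.0, -0.966]]
force: [-1.0, -0.5, -0.6]
grip_width: 0.511
```

```bash
python3 - <<'E'
from h import *
t=r.camera("scene");cv2.imwrite("pics/s19.png",cv2.resize(t[200:320,390:510],(600,600)))
t=r.camera("top");cv2.imwrite("pics/t19.png",cv2.resize(t[220:300,150:230],(600,600)))
print(r.get_obs()["force"])
E
```

```text
[ 0.90340565  0.03002407 -0.02931521]
```

View pics/s19.png

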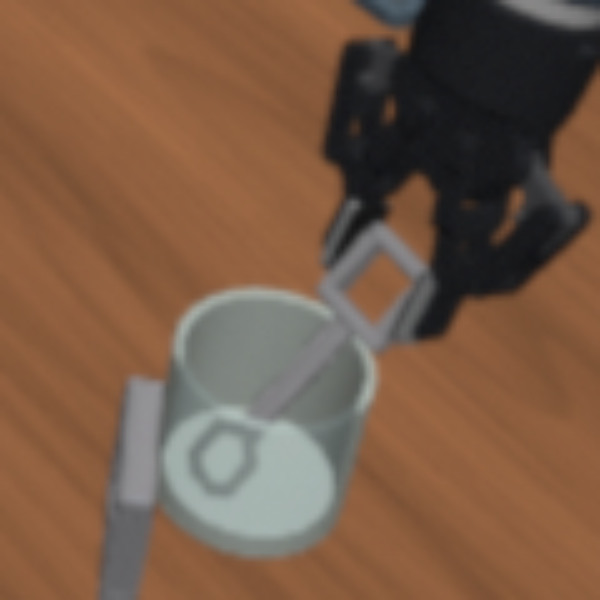

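View pics/t19.png

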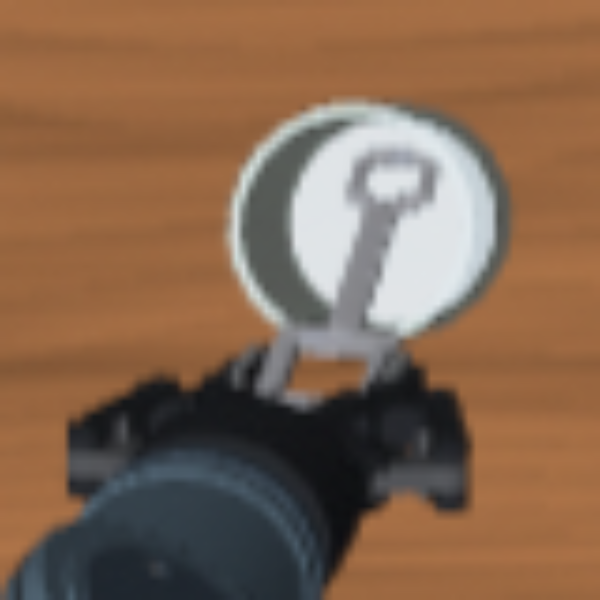

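Gripped at 43 mm with no jolt. I'll lift it out of the canister and rotate it toward upright.

Call:
{"name": "arm_command", "arguments": {
  "rows": [
    [255,-0.001,0,-0.006,0,0,0],
    [255,-0.004,0,-0.022,0,0,0],
    [255,-0.008,0,-0.04,0,0,0],
    [255,-0.013,0,-0.065,0,0,0],
    [255,-0.018,0,-0.088,0,0,0],
    [255,-0.022,0,-0.1,0,0.06,0],
    [255,-0.022,0,-0.1,0,0.15,0],
    [255,-0.022,0,-0.1,0,0.24,0],
    [255,-0.022,0,-0.1,0,0.33,0],
    [255,-0.022,0,-0.1,0,0.42,0],
    [255,-0.022,0,-0.1,0,0.51,0],
    [255,-0.022,0,-0.1,0,0.6,0],
    [255,-0.022,0,-0.1,0,0.6,0],
    [255,-0.022,0,-0.1,0,0.6,0]
  ],
  "newtons": 30
}}

```text
time: 20.07
eef_pos: [0.3518, 0.3356, 0.198]
ee_rot: [[-0.941, 0.059, -0.332], [0.056, 0.998, 0.02], [0.332, -0.0, -0.943]]
force: [1.8, -0.1, -1.0]
grip_width: 0.509
```

```bash
python3 - <<'E'
from h import *
t=r.camera("scene");cv2.imwrite("pics/s20.png",cv2.resize(t[170:320,370:520],(600,600)))
t=r.camera("top");cv2.imwrite("pics/t20.png",cv2.resize(t[220:300,150:230],(600,600)))
E
```

```text
(no output)
```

View pics/s20.png

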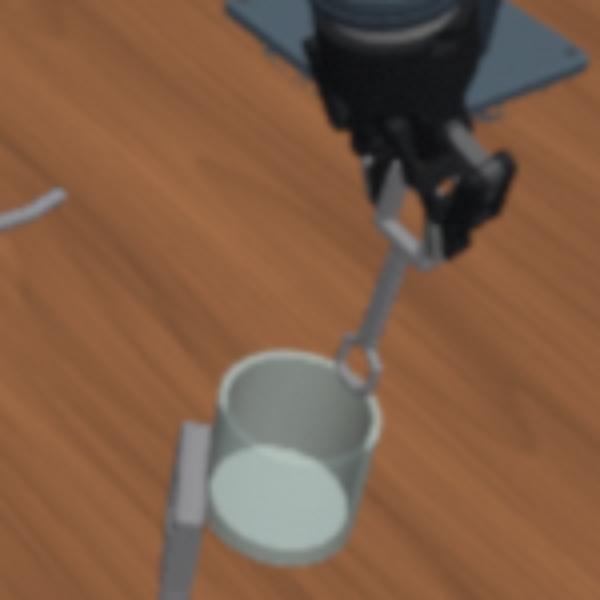

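View pics/t20.png

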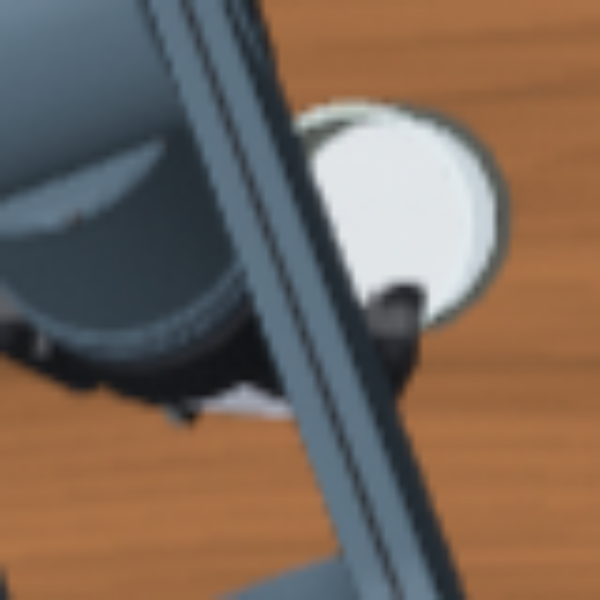

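```bash
python3 - <<'E'
from h import *
print(proj("scene",(.367,.329,.0835)),proj("scene",(.360,.33,.0835)),proj("scene",(.375,.33,.0835)),proj("scene",(.367,.335,.0835)))
o=r.get_obs();print(o["eef_pos"],"eye bottom obs px",370+410/4,170+250/4, )
# ray intersection with plane y=c
K,R,t=cam("scene");c=-R.T@t
for n,uv in(("tip",(370+362/4,170+392/4)),("bowtop",(370+372/4,170+335/4)),("eyebot",(370+411/4,170+248/4))):
  d=R.T@np.linalg.inv(K)@np.array([*uv,1.])
  for y in(.33,.335):
    print(n,y,(c+d*(y-c[1])/d[1]).round(4))
E
```

```text
[456.17694686 264.53127692] [458.80516799 263.76133132] [453.79407642 266.00769282] [457.96273633 266.18810976]
[0.35061858 0.33582309 0.19834779] eye bottom obs px 472.5 232.5
tip 0.33 [0.3503 0.33   0.065 ]
tip 0.335 [0.3567 0.335  0.0726]
bowtop 0.33 [0.3546 0.33   0.1127]
bowtop 0.335 [0.361  0.335  0.1199]
eyebot 0.33 [0.3415 0.33   0.1724]
eyebot 0.335 [0.3479 0.335  0.179 ]
```

Tip estimate is about (0.357, 0.336, 0.073), just beside the rim on the robot side, lean now about 5°. I'll raise it 40 mm and move 22 mm forward, then recheck.

Call:
{"name": "arm_command", "arguments": {
  "rows": [
    [255,0.006,0,-0.018,0,0,0],
    [255,0.0133,0,-0.0377,0,0,0],
    [255,0.0133,0,-0.0377,0,0,0],
    [255,0.003,0.0006,-0.041,0,0,0],
    [255,-0.0074,0.0013,-0.045,0,0,0],
    [255,-0.0074,0.0013,-0.045,0,0,0],
    [255,-0.0074,0.0013,-0.045,0,0,0]
  ]
}}

```text
time: 20.75
eef_pos: [0.3725, 0.3356, 0.2372]
ee_rot: [[-0.941, 0.058, -0.333], [0.055, 0.998, 0.019], [0.334, -0.001, -0.943]]
force: [0.5, -0.9, -0.1]
grip_width: 0.515
```

```bash
python3 - <<'E'
from h import *
t=r.camera("scene");cv2.imwrite("pics/s21.png",cv2.resize(t[170:320,370:520],(600,600)))
t=r.camera("top");cv2.imwrite("pics/t21.png",cv2.resize(t[200:300,150:250],(600,600)))
print(r.get_obs()["eef_pos"])
E
```

```text
[0.37185075 0.33567358 0.23739031]
```

View pics/s21.png

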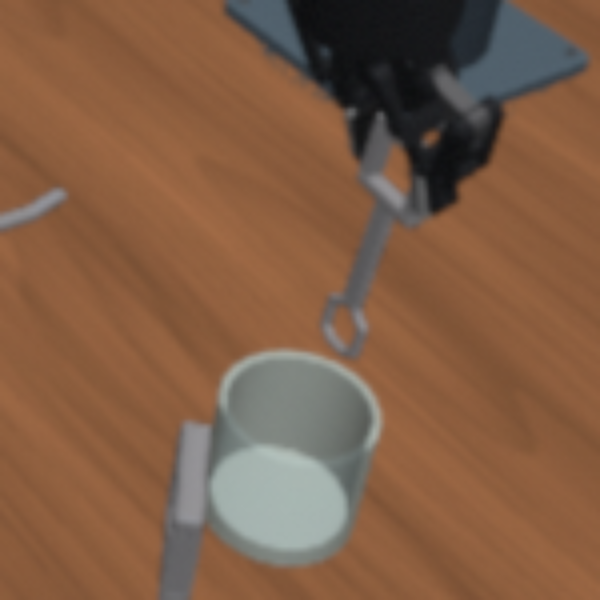

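View pics/t21.png

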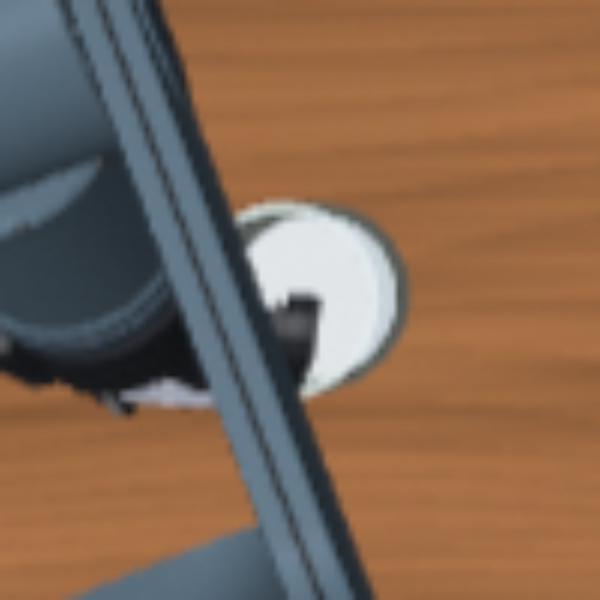

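```bash
python3 - <<'E'
from h import *
for p in((.378,.336,.112),(.378,.336,.009),(.405,.336,.008),(.365,.336,.008)):
    q=proj("scene",p);print(p,((q-[370,170])*4).round(0))
K,R,t=cam("scene");c=-R.T@t
for n,uv in(("tip",(370+346/4,170+355/4)),("eyebot",(370+395/4,170+203/4))):
  d=R.T@np.linalg.inv(K)@np.array([*uv,1.])
  for y in(.332,.336,.340):
    print(n,y,(c+d*(y-c[1])/d[1]).round(4))
E
```

```text
(0.378, 0.336, 0.112) [347. 356.]
(0.378, 0.336, 0.009) [316. 481.]
(0.405, 0.336, 0.008) [280. 499.]
(0.365, 0.336, 0.008) [332. 475.]
tip 0.332 [0.3745 0.332  0.1081]
tip 0.336 [0.3795 0.336  0.1138]
tip 0.34 [0.3844 0.34   0.1196]
eyebot 0.332 [0.3663 0.332  0.2159]
eyebot 0.336 [0.3713 0.336  0.2208]
eyebot 0.34 [0.3763 0.34   0.2257]
```

Tip verified near (0.378, 0.336, 0.112). Its projected landing, crop (316,481), lies on the canister floor. I'll descend in two stages.

Call:
{"name": "arm_command", "arguments": {
  "rows": [
    [255,-0.007,0,0.013,0,0,0],
    [255,-0.013,0,0.03,0,0,0],
    [255,-0.0186,0,0.0465,0,0,0],
    [255,-0.0186,0,0.0465,0,0,0],
    [255,-0.0186,0,0.0465,0,0,0]
  ]
}}

```text
time: 21.27
eef_pos: [0.3733, 0.3355, 0.1876]
ee_rot: [[-0.941, 0.058, -0.335], [0.055, 0.998, 0.018], [0.335, -0.001, -0.942]]
force: [0.1, 0.5, 0.0]
grip_width: 0.511
```

```bash
python3 - <<'E'
from h import *
t=r.camera("scene");cv2.imwrite("pics/s22.png",cv2.resize(t[200:320,390:510],(600,600)))
print(r.get_obs()["eef_pos"],r.get_obs()["force"])
E
```

```text
[0.37404872 0.33579606 0.18852296] [-0.77708916 -0.48538795 -0.20648801]
```

View pics/s22.png

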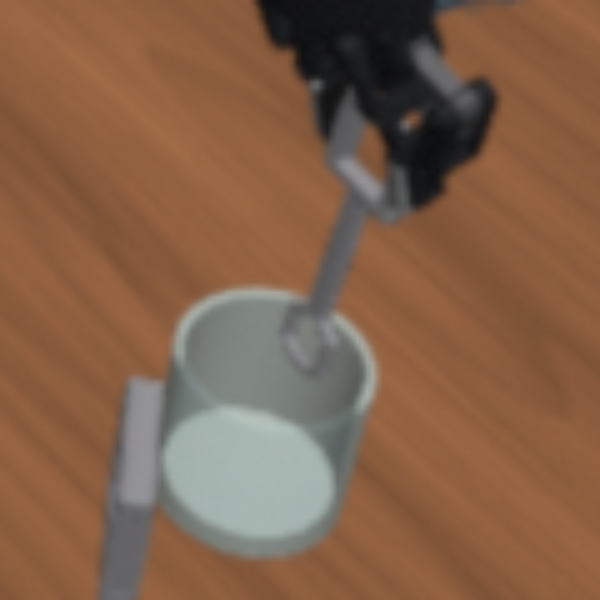

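The bow is inside, in front of the back wall, with no contact. Continuing down.

Call:
{"name": "arm_command", "arguments": {
  "rows": [
    [255,-0.005,0,0.014,0,0,0],
    [255,-0.01,0,0.028,0,0,0],
    [255,-0.0145,0,0.041,0,0,0],
    [255,-0.016,0,0.0455,0,0,0],
    [255,-0.016,0,0.0455,0,0,0],
    [255,-0.016,0,0.0455,0,0,0]
  ]
}}

```text
time: 21.82
eef_pos: [0.3746, 0.3361, 0.141]
ee_rot: [[-0.942, 0.058, -0.331], [0.054, 0.998, 0.02], [0.332, 0.001, -0.943]]
force: [-0.3, -0.4, -0.5]
grip_width: 0.512
```

```bash
python3 - <<'E'
from h import *
t=r.camera("scene");cv2.imwrite("pics/s23.png",cv2.resize(t[200:320,390:510],(600,600)))
print(r.get_obs()["eef_pos"],r.get_obs()["force"])
E
```

```text
[0.37482412 0.3361197  0.14116446] [ 0.12470867 -0.53359772  0.18621306]
```

View pics/s23.png

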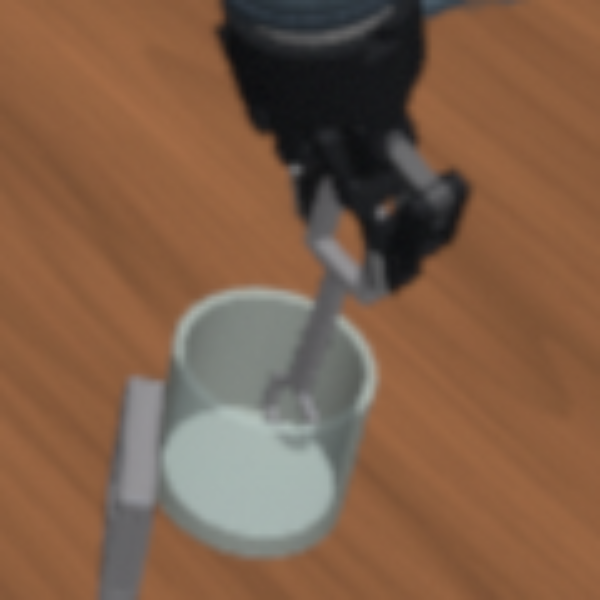

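Call:
{"name": "arm_command", "arguments": {
  "rows": [
    [255,-0.0005,0,0.0015,0,0,0],
    [255,-0.001,0,0.003,0,0,0],
    [255,-0.0015,0,0.0045,0,0,0],
    [255,-0.0015,0,0.0045,0,0,0]
  ]
}}

```text
time: 22.2
eef_pos: [0.3741, 0.3357, 0.1352]
ee_rot: [[-0.942, 0.058, -0.332], [0.054, 0.998, 0.019], [0.333, -0.0, -0.943]]
force: [0.1, 1.2, -1.5]
grip_width: 0.51
```

Call:
{"name": "arm_command", "arguments": {
  "rows": [
    [255,-0.0003,0,0.001,0,0,0],
    [255,-0.0006,0,0.0018,0,0,0],
    [255,-0.0006,0,0.0018,0,0,0],
    [255,-0.0006,0,0.0018,0,0,0]
  ]
}}

```text
time: 22.53
eef_pos: [0.374, 0.3358, 0.1333]
ee_rot: [[-0.941, 0.058, -0.332], [0.054, 0.998, 0.019], [0.333, -0.0, -0.943]]
force: [-1.1, -0.3, 0.2]
grip_width: 0.508
```

Call:
{"name": "arm_command", "arguments": {
  "rows": [
    [255,-0.0003,0,0.001,0,0,0],
    [255,-0.0006,0,0.002,0,0,0],
    [255,-0.0006,0,0.002,0,0,0],
    [255,-0.0006,0,0.002,0,0,0]
  ]
}}

```text
time: 22.87
eef_pos: [0.3739, 0.3358, 0.1312]
ee_rot: [[-0.941, 0.058, -0.332], [0.054, 0.998, 0.019], [0.333, -0.0, -0.943]]
force: [0.0, 0.7, -1.1]
grip_width: 0.509
```

```bash
python3 - <<'E'
from h import *
t=r.camera("scene");cv2.imwrite("pics/s24.png",cv2.resize(t[200:320,390:510],(600,600)))
for i in range(3):r.camera("top");print(r.get_obs()["force"])
E
```

```text
[-0.18850073  0.15269062 -0.93738093]
[ 0.03249187 -0.7757835  -1.20091753]
[-0.1410981   0.35688007  0.20285067]
```

View pics/s24.png

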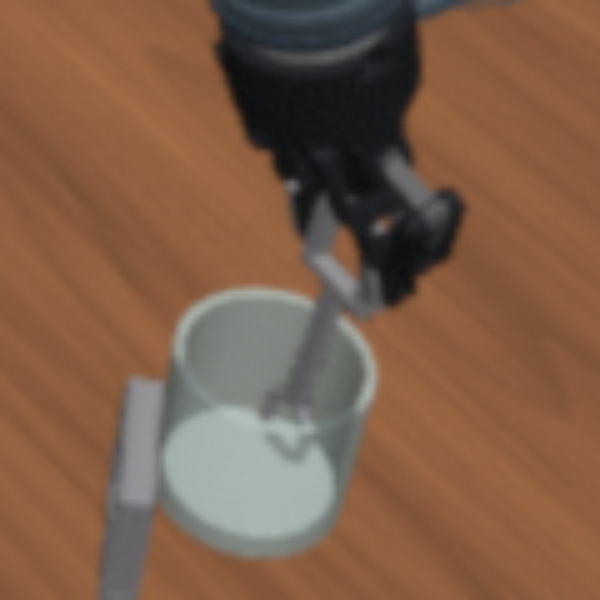

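Call:
{"name": "arm_command", "arguments": {
  "rows": [
    [255,-0.0006,0,0.0018,0,0,0],
    [255,-0.0012,0,0.0036,0,0,0],
    [255,-0.0012,0,0.0036,0,0,0],
    [255,-0.0012,0,0.0036,0,0,0]
  ]
}}

```text
time: 23.4
eef_pos: [0.3738, 0.3357, 0.1273]
ee_rot: [[-0.941, 0.058, -0.332], [0.055, 0.998, 0.019], [0.333, -0.0, -0.943]]
force: [0.5, -0.0, -0.8]
grip_width: 0.509
```

Call:
{"name": "arm_command", "arguments": {
  "rows": [
    [255,-0.0003,0,0.001,0,0,0],
    [255,-0.0006,0,0.002,0,0,0],
    [255,-0.0006,0,0.002,0,0,0],
    [255,-0.0006,0,0.002,0,0,0]
  ]
}}

```text
time: 23.73
eef_pos: [0.3738, 0.3358, 0.1253]
ee_rot: [[-0.941, 0.058, -0.332], [0.055, 0.998, 0.019], [0.333, -0.0, -0.943]]
force: [-0.3, -0.8, -0.2]
grip_width: 0.507
```

```bash
python3 - <<'E'
from h import *
t=r.camera("scene");cv2.imwrite("pics/s25.png",cv2.resize(t[200:320,390:510],(600,600)))
for i in range(3):r.camera("top");print(r.get_obs()["force"])
E
```

```text
[ 0.27609302 -0.16474054  0.00664972]
[ 1.12312256 -0.18372585 -0.35838977]
[ 0.98606216 -0.31866213  0.32127067]
```

View pics/s25.png

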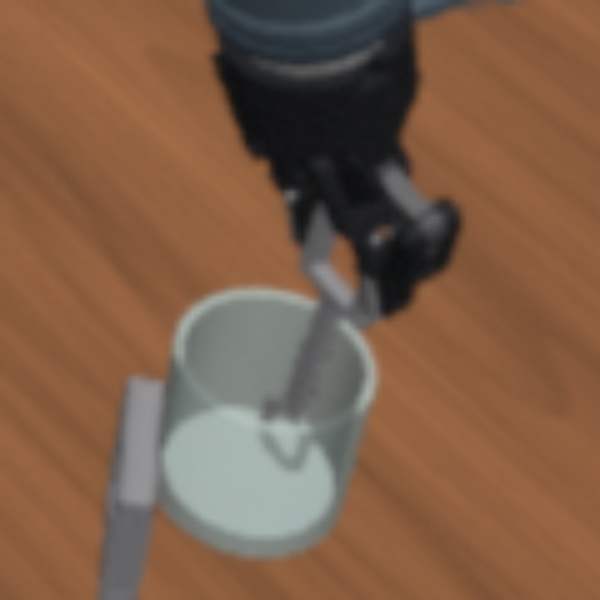

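Call:
{"name": "arm_command", "arguments": {
  "rows": [
    [255,-0.0003,0,0.001,0,0,0],
    [255,-0.0006,0,0.002,0,0,0],
    [255,-0.0006,0,0.002,0,0,0],
    [255,-0.0006,0,0.002,0,0,0]
  ]
}}

```text
time: 24.27
eef_pos: [0.3737, 0.3358, 0.1232]
ee_rot: [[-0.941, 0.058, -0.332], [0.055, 0.998, 0.019], [0.333, -0.0, -0.943]]
force: [-0.4, -0.2, -0.7]
grip_width: 0.506
```

```bash
python3 - <<'E'
from h import *
print(onz("scene",(390+290/5,200+466/5),.009))
t=r.camera("scene");cv2.imwrite("pics/s26.png",cv2.resize(t[200:320,390:510],(600,600)))
for i in range(4):r.camera("top");print(r.get_obs()["force"])
E
```

```text
[0.38586707 0.3417998  0.009     ]
[ 0.22861696  0.06025562 -0.49433942]
[-1.10361425  0.16773269 -0.60035395]
[-0.47703516 -0.38533524 -1.02445222]
[ 0.76472064 -0.35950204 -0.46930194]
```

View pics/s26.png

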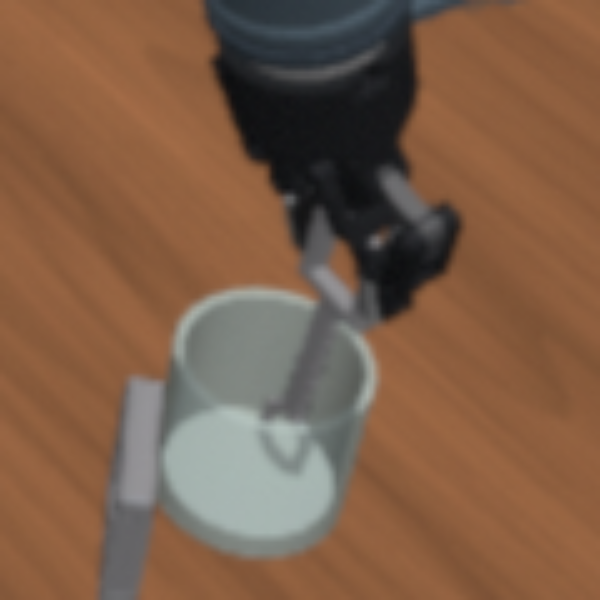

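Call:
{"name": "arm_command", "arguments": {
  "rows": [
    [255,-0.0003,0,0.001,0,0,0],
    [255,-0.0006,0,0.002,0,0,0],
    [255,-0.0006,0,0.002,0,0,0],
    [255,-0.0006,0,0.002,0,0,0]
  ]
}}

```text
time: 24.85
eef_pos: [0.3738, 0.3359, 0.1224]
ee_rot: [[-0.942, 0.058, -0.331], [0.054, 0.998, 0.02], [0.332, 0.001, -0.943]]
force: [-0.4, -1.1, 8.6]
grip_width: 0.508
```

Call:
{"name": "arm_command", "arguments": {
  "rows": [
    [255,-0.0003,0,0.001,0,0,0],
    [255,-0.0006,0,0.002,0,0,0],
    [255,-0.0006,0,0.002,0,0,0],
    [255,-0.0006,0,0.002,0,0,0]
  ]
}}

```text
time: 25.18
eef_pos: [0.3739, 0.336, 0.1221]
ee_rot: [[-0.942, 0.058, -0.331], [0.054, 0.998, 0.02], [0.331, 0.001, -0.944]]
force: [-3.0, -1.8, 20.2]
grip_width: 0.513
```

```bash
python3 - <<'E'
from h import *
t=r.camera("scene");cv2.imwrite("pics/s27.png",cv2.resize(t[200:320,390:510],(600,600)))
f=[]
for i in range(5):r.camera("top");f.append(r.get_obs()["force"])
print(np.mean(f,0),r.get_obs()["eef_pos"])
E
```

```text
[-1.7263542  -2.1642749  20.49074484] [0.37383926 0.33598265 0.12214212]
```

View pics/s27.png

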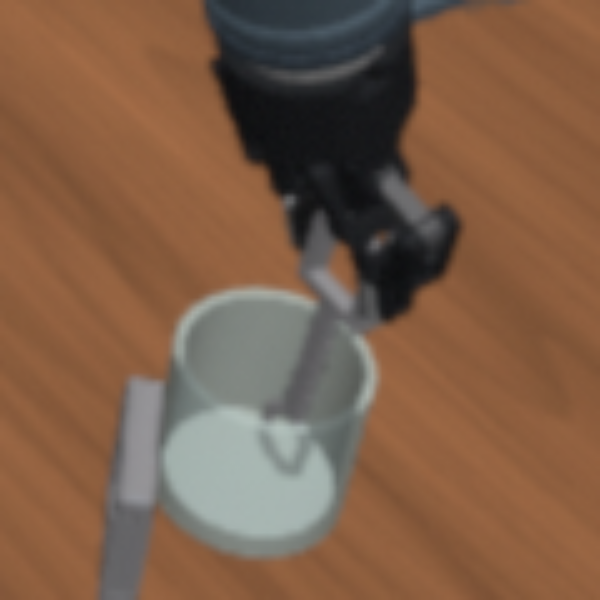

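The tip is on the floor (about 20 N; I'll relieve that). Next I'll lift 5 mm and slide toward the near wall until the shank just meets the rim, so it has little room to fall.

Call:
{"name": "arm_command", "arguments": {
  "rows": [
    [255,0.001,0,-0.003,0,0,0],
    [255,0.0017,0,-0.0047,0,0,0],
    [255,0.0017,0,-0.0047,0,0,0],
    [255,0.0045,0,-0.0037,0,0,0],
    [255,0.0073,0,-0.0027,0,0,0],
    [255,0.0073,0,-0.0027,0,0,0],
    [255,0.0073,0,-0.0027,0,0,0]
  ]
}}

```text
time: 26.07
eef_pos: [0.367, 0.3361, 0.1238]
ee_rot: [[-0.941, 0.057, -0.333], [0.054, 0.998, 0.019], [0.333, -0.0, -0.943]]
force: [0.1, -0.5, -0.1]
grip_width: 0.509
```

```bash
python3 - <<'E'
from h import *
t=r.camera("scene");cv2.imwrite("pics/s28.png",cv2.resize(t[220:310,410:500],(600,600),interpolation=cv2.INTER_CUBIC))
f=[]
for i in range(5):r.camera("top");f.append(r.get_obs()["force"])
print(np.mean(f,0),r.get_obs()["eef_pos"])
E
```

```text
[-0.15898096 -0.31731443 -0.80986655] [0.36760929 0.33617199 0.12410426]
```

View pics/s28.png

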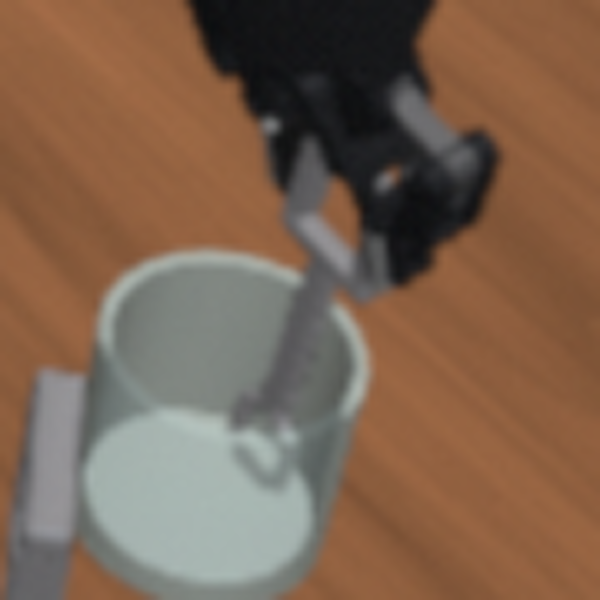

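Call:
{"name": "arm_command", "arguments": {
  "rows": [
    [255,0.0019,0,0.0007,0,0,0],
    [255,0.0038,0,0.0013,0,0,0],
    [255,0.0038,0,0.0013,0,0,0],
    [255,0.0038,0,0.0013,0,0,0]
  ]
}}

```text
time: 26.7
eef_pos: [0.3633, 0.3364, 0.1242]
ee_rot: [[-0.942, 0.058, -0.332], [0.054, 0.998, 0.019], [0.333, 0.0, -0.943]]
force: [-0.2, -0.0, -0.9]
grip_width: 0.511
```

```bash
python3 - <<'E'
from h import *
f=[]
for i in range(4):r.camera("top");f.append(r.get_obs()["force"])
print(np.mean(f,0),r.get_obs()["eef_pos"])
E
```

```text
[ 0.2455873   0.17632629 -0.74745223] [0.36359443 0.33638403 0.12417928]
```

Call:
{"name": "arm_command", "arguments": {
  "rows": [
    [255,0.0014,0,0.0005,0,0,0],
    [255,0.0028,0,0.001,0,0,0],
    [255,0.0028,0,0.001,0,0,0],
    [255,0.0028,0,0.001,0,0,0]
  ]
}}

```text
time: 27.23
eef_pos: [0.3606, 0.3366, 0.1242]
ee_rot: [[-0.942, 0.058, -0.332], [0.054, 0.998, 0.019], [0.332, 0.0, -0.943]]
force: [0.3, -0.2, -0.3]
grip_width: 0.512
```

```bash
python3 - <<'E'
from h import *
t=r.camera("scene");cv2.imwrite("pics/s29.png",cv2.resize(t[220:310,410:500],(600,600),interpolation=cv2.INTER_CUBIC))
f=[]
for i in range(4):r.camera("top");f.append(r.get_obs()["force"])
print(np.mean(f,0),r.get_obs()["eef_pos"])
E
```

```text
[ 0.7754267   0.14587401 -0.92096175] [0.36062034 0.33657376 0.12415473]
```

View pics/s29.png

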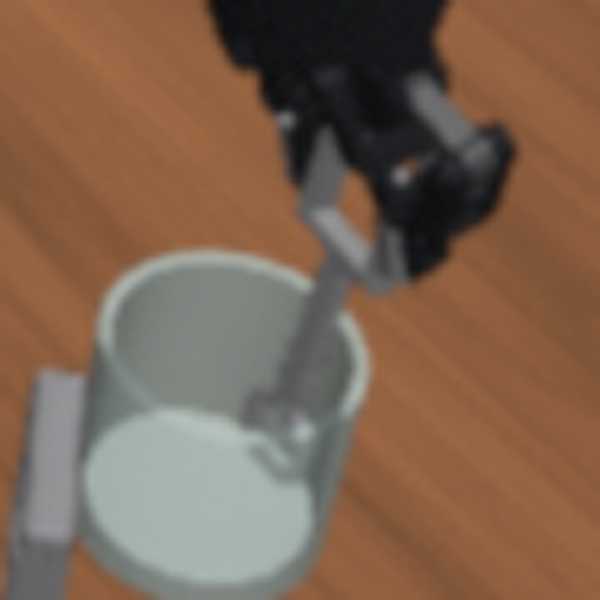

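Call:
{"name": "arm_command", "arguments": {
  "rows": [
    [255,0.0019,0,0.0007,0,0,0],
    [255,0.0019,0,0.0007,0,0,0],
    [255,0.0019,0,0.0007,0,0,0]
  ]
}}

```text
time: 27.73
eef_pos: [0.3589, 0.3367, 0.1242]
ee_rot: [[-0.942, 0.058, -0.331], [0.055, 0.998, 0.019], [0.332, 0.0, -0.943]]
force: [2.0, -0.7, -0.4]
grip_width: 0.509
```

```bash
python3 - <<'E'
from h import *
f=[]
for i in range(5):r.camera("top");f.append(r.get_obs()["force"])
print(np.mean(f,0),r.get_obs()["eef_pos"])
E
```

```text
[ 2.34257579  0.08236613 -0.69442298] [0.35877965 0.33669022 0.12418502]
```

The shank touches the rim (Fx about 2.3 N). I'll ease off 0.7 mm, set the tip on the floor and release.

Call:
{"name": "arm_command", "arguments": {
  "rows": [
    [255,-0.001,0,0.001,0,0,0],
    [255,-0.001,0,0.001,0,0,0],
    [255,-0.001,0,0.001,0,0,0]
  ]
}}

```text
time: 28.23
eef_pos: [0.3591, 0.3367, 0.1229]
ee_rot: [[-0.941, 0.058, -0.332], [0.054, 0.998, 0.019], [0.333, 0.0, -0.943]]
force: [1.9, -0.1, 0.5]
grip_width: 0.512
```

Call:
{"name": "arm_command", "arguments": {
  "rows": [
    [130,-0.001,0,0.001,0,0,0],
    [110,-0.001,0,0.001,0,0,0],
    [80,-0.001,0,0.001,0,0,0],
    [40,-0.001,0,0.001,0,0,0],
    [0,-0.001,0,0.001,0,0,0],
    [0,-0.001,0,0.001,0,0,0],
    [0,-0.001,0,0.001,0,0,0],
    [0,-0.001,0,0.001,0,0,0]
  ]
}}

```text
time: 28.9
eef_pos: [0.3597, 0.3366, 0.1215]
ee_rot: [[-0.941, 0.058, -0.332], [0.055, 0.998, 0.019], [0.333, -0.0, -0.943]]
force: [-0.6, -0.6, -0.0]
grip_width: 0.999
```

```bash
python3 - <<'E'
from h import *
t=r.camera("scene");cv2.imwrite("pics/s30.png",cv2.resize(t[200:320,390:510],(600,600),interpolation=cv2.INTER_CUBIC))
print(r.get_obs()["eef_pos"])
E
```

```text
[0.3597145  0.3365892  0.12155232]
```

View pics/s30.png

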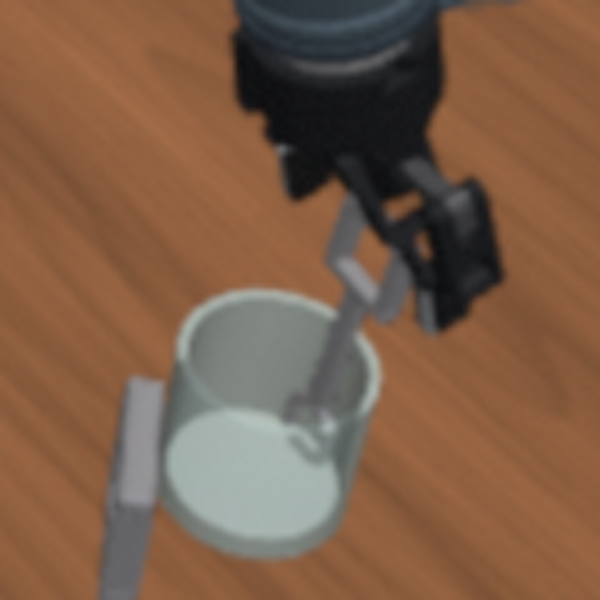

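It stays nearly upright against the near wall. Backing off along the tool axis.

Call:
{"name": "arm_command", "arguments": {
  "rows": [
    [0,0,0,-0.006,0,0,0],
    [0,0,0,-0.018,0,0,0],
    [0,0,0,-0.035,0,0,0],
    [0,0,0,-0.06,0,0,0],
    [0,0,0,-0.09,0,0,0],
    [0,0,0,-0.12,0,0,0],
    [0,0,0,-0.15,0,0,0],
    [0,0,0,-0.15,0,0,0],
    [0,0,0,-0.15,0,0,0]
  ]
}}

```text
time: 29.7
eef_pos: [0.4109, 0.3339, 0.2649]
ee_rot: [[-0.943, 0.058, -0.328], [0.054, 0.998, 0.021], [0.329, 0.002, -0.944]]
force: [0.4, 0.5, -0.3]
grip_width: 0.999
```

Call:
{"name": "arm_command", "arguments": {
  "rows": [
    [0,0,0,0,0,-0.1,0],
    [0,0.02,0,-0.01,0,-0.2,0],
    [0,0.04,0,-0.02,0,-0.3,0],
    [0,0.07,0,-0.02,0,-0.34,0],
    [0,0.1,0,-0.02,0,-0.34,0],
    [0,0.13,0,-0.02,0,-0.34,0],
    [0,0.15,0,-0.02,0,-0.34,0],
    [0,0.15,0,-0.02,0,-0.34,0],
    [0,0.15,0,-0.02,0,-0.34,0]
  ]
}}

```text
time: 30.45
eef_pos: [0.274, 0.3414, 0.3315]
ee_rot: [[-0.998, 0.056, 0.001], [0.056, 0.998, -0.0], [-0.001, -0.0, -1.0]]
force: [0.3, -0.7, -0.1]
grip_width: 0.997
```

```bash
python3 - <<'E'
from h import *
t=r.camera("scene");cv2.imwrite("pics/s31.png",t)
t2=r.camera("top");cv2.imwrite("pics/t31.png",t2)
cv2.imwrite("pics/c31.png",np.hstack([cv2.resize(t[220:310,410:500],(400,400),interpolation=cv2.INTER_CUBIC),cv2.resize(t2[225:285,170:230],(400,400),interpolation=cv2.INTER_CUBIC)]))
print(r.get_obs()["eef_pos"])
E
```

```text
[0.27524724 0.34124811 0.33075571]
```

View pics/s31.png

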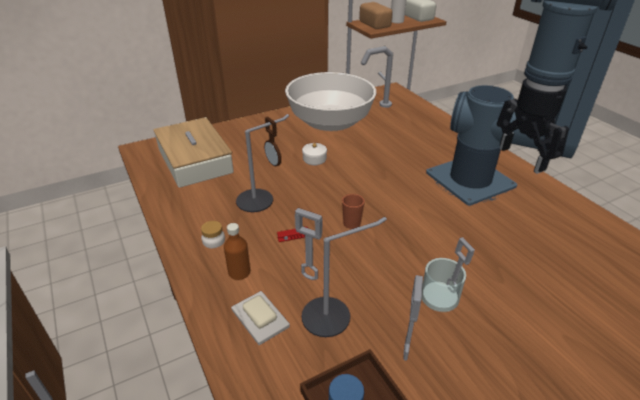

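View pics/c31.png

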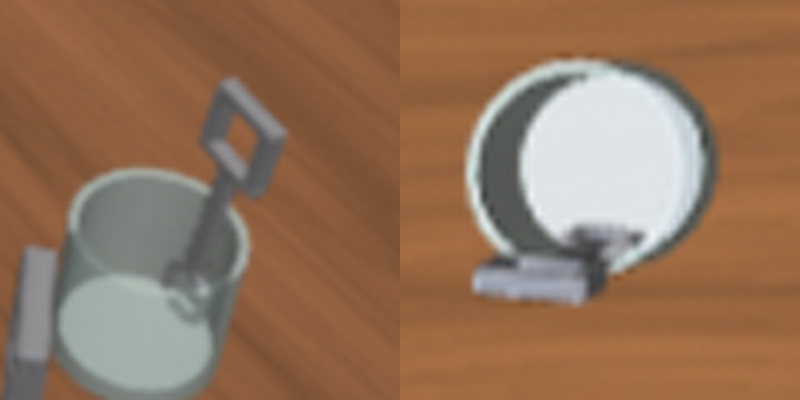

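```bash
python3 - <<'E'
from h import *
t=r.camera("scene");a=cv2.imread("pics/s31.png");d=np.abs(t[220:310,400:500].astype(int)-a[220:310,400:500]).max();print(d,np.abs(t[100:180,240:300].astype(int)-a[100:180,240:300]).max(),r.get_obs()["time"])
if d<25: print(r.close_job())
E
```

```text
3 5 30.6
the job is handed in; nothing more can be done
None
```

The job is done and handed in at about 30.6 s of the 64 s allowed. The mirror hangs on the spare hook, and the scraper stands scraping end down in the canister.

- **Mirror:** I moved it first. The camera views show the spare bar through its eye, hanging freely. It looked the same in the last views.
- **Scraper:** On the first release it slid to a lean of about 41° in the canister. I gripped it again and set it down against the near wall. It now leans only about 5°, with its tip on the floor of the canister.
- **Canister:** It is upright. The views suggest it may have shifted 1–2 mm from light contact. While I was finding the floor, the scraper was pressed down with about 20 N for a moment.
- **Final checks:** Two frames at the end, about 0.1 s apart, showed no movement of the scraper, canister or mirror. The gripper was open and touching nothing.

One disagreement: the two cameras put the canister's centre 5–8 mm apart in y, at about 0.329 and 0.336 m. I used the pictures and contact forces to place the scraper instead.

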